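# Change over the relief tile for colouring

### The arm

A 7-joint arm with a two-finger parallel gripper is mounted at the origin on a cart in front of the work surface, level with it; the furniture and walls round the work are solid. World frame = base frame: x ahead of the robot, y to its left, z up, the work surface at z = 0. Lengths are in m, angles in rad, forces in N, time in s.
With the tool pointing down it reaches from about 0.4 to 0.925 m from the base axis. Payload 4.1 kg.
Tool frame: the origin (TCP) lies at the very end of the fingers, on their centre line; the grasp point (between the pads) lies 19 mm behind it (robot.hold_point_z is the distance from the TCP to the grasp point, in m); z points along the fingers, y is the line along which they close (so a half turn about z gives the same grasp; the last joint's range is limited). The gripper opens to 85 mm and grips with 20 to 120 N. Pads are 22 mm wide; open, the fingers measure 114 mm over their backs; the gripper's body (76 mm by 85 mm) begins 54 mm behind the grasp point. The pads swing forward as they close: fully open they stand 13 mm farther back than shut.
Start: joints at [1.144, 0.398, 0.045, 1.537, -0.019, 1.207, -0.051], TCP at [0.209, -0.615, 0.231] pointing down, gripper open.
Joint ranges: [-2.82, 2.82], [-0.49, 2.23], [-1.37, 1.46], [0, 2.46], [-1.36, 4.5], [0.23, 2], [-2.94, 2.94]. Speed limits (rad/s): [2.57, 2.57, 3.14, 3.14, 3.14, 3.14, 3.14].

### API

Orientations are given as a unit quaternion [x, y, z, w].
In Python, from rig import robot gives the robot as it stands.
- The arm moves only by the shell command python3 -m pendant 'ROWS' [OPENING] [FORCE]. ROWS is JSON, a list of rows, each an object of numbers: "dx", "dy", "dz": the shift along the tool's x, y, z in units of 40 mm (1.0 is 40 mm); "ax", "ay", "az": the turn, a rotation vector about the tool's x, y, z in units of 6 degrees (1.0 is 6 degrees). A call has 1 to 10 rows; each row is the pose to reach, as a shift and turn from the pose commanded when the call began, along the tool's axes at that moment; what a row does not reach only later rows make up. A row lasts 1/12 s, in which the tool goes at most 41.7 mm and 7.16 degrees, less where a joint would pass 70% of its speed; a pose out of reach is approached as far as the arm can. A call with a gripper value outside its range is refused whole. OPENING is the opening, from -1 (shut) to 1 (fully open), set as the call begins (- or left out, the last holds). The fingers move at their own pace and stop on an object; FORCE is the grip in N (left out, the last holds). Time passes only in rows, so rows that repeat a pose let the fingers close. It gives the time, the measured TCP pose, the force, the opening and the grip force at its end, in the units of the state.
- robot.get_obs(): the state, without advancing time (a new reading comes with each control period).
- robot.get_image(name): name is "side" or "top"; returns (picture, depth): 384x512x3 uint8, red, green, blue; 384x512 float32, m along the optical axis (not along the pixel's ray), 0 where there is no reading.
- robot.camera_model(name): a dict with "K" (3x3 intrinsics, pixels), "rvec" (rotation vector, rad) and "tvec" (3), from world to camera coordinates, as OpenCV has them. Camera axes: x right, y down, z forward; pixel columns grow to the right and rows downward; lengths in m; the calibration is good to about 2 mm. A picture is of the moment at which its call begins. camera_model takes no time and is no camera call.
- robot.finish_job(): hands the job in; it is judged then, once.
The state is a dict: "clock": time; "joints": joint angles; "joint_vel": joint speeds; "joint_efforts": joint torques, N m; "eef_pos": TCP position; "tool_rot": TCP orientation; "contact_force": force on the tool from outside, world axes, zero at the start; "torque": the same for the moment, N m; "width": finger opening in m; "grip_force": force on a finger pad.
Only numpy, scipy, OpenCV 4.12 (cv2) and the standard library are available. Lean on these libraries where they do the work, as an engineer would, in place of code of your own. Each camera call takes 0.05 s, during which the arm holds its last target. There are 200 camera calls.

### The job

Change over the relief tile at the colouring bench: swing the tilted head of the holder level by its lever, spring the painted tile out of the two jaws and lay it face up across the middle of the drying board's two battens, then push one end of the bare plaster tile into a sprung jaw, lower its other end into the opposite jaw and let go so that the springs centre it face up, and swing the head with the tile fully down to its working slope towards the robot. Also stand every tipped colour bottle upright in the rack's lane, without knocking over the bottles that already stand there.

Things in the scene. Friction and masses are not known exactly. Their poses are not given: they have to be found in the camera images.
- tile_center (a point): Centre of the bare white plaster relief tile, 50 mm (its x) x 120 mm (its y) x 14 mm thick (its z, up through the face with the raised rosette), about 0.13 kg. It starts flat on the bench, face up. Grip it across its 50 mm width. The relief rises 2 mm and stays clear of the ends.
- painted_tile_center (a point): Centre of the finished, painted relief tile (blue ground, red rosette, green leaves): same size, weight and axes as the bare one. It starts held in the holder's two jaws, face up out of the tilted head.
- board_top (a point): Middle of the drying board, level with the tops of its two battens, 18 mm above the bench (fixed). Plywood base 90 mm (x) x 150 mm (y), 6 mm thick; the battens run along x, 10 mm wide and 12 mm high, 40 mm to the left and right (y) of this point. The painted tile lies across both, its 120 mm along y, its centre over this point.
- seat (a point): Centre of the tile's place in the holder's head, midway between the jaws on the tilt axis, 78 mm above the bench; turns with the head. y runs from the right to the left jaw (the jaws slide along it), z up out of the head, -x its front. A seated tile has its centre here, its 120 mm along y. Below is only a 12 mm round rail along y, its top 26 mm down, so fingers may reach 15 mm below the tile.
- groove_left (a point): Middle of the left (+y) jaw's groove, on its back wall, level with point seat. Each jaw is an aluminium channel 64 mm long in x: a ledge 7 mm below this point, 22 mm deep (towards the other jaw), and a lip 6 mm deep, its underside 11 mm and its top 15 mm above this point. Stops close each groove's two ends, 29 mm to the front and back of here.
- groove_right (a point): The same for the right (-y) jaw. With no tile in, the two back walls are 112 mm apart and the lip edges 100 mm, so the 120 mm tile goes in or out only with one jaw pushed outward by it. The holder's blue end cheeks have their inner faces 95 mm to the left and right of point seat and rise 31 mm above it; the base plate is 130 mm (x) x 216 mm (y).
- head_tilt (a joint): Tilt of the holder's head about its y axis, rad: 0 = level (at its stop), 0.52 = working slope, the front fully down (at its stop). Growing values carry the lever knob towards the robot. Stiff friction hinge that stays where it is left (about 6 N at the knob).
- jaw_left (a joint): How far the left (+y) jaw is pushed outward against its spring, m, 0 to 0.026. Each spring begins at 3 N and adds 0.3 N per mm. With a tile in both jaws each reads about 0.004.
- jaw_right (a joint): The same for the right (-y) jaw.
- lever_knob (a point): Centre of the black ball knob (26 mm diameter) on the head's lever, which stands up from the tilt axis just outside the right cheek: 80 mm above the axis when level, 118 mm to the right of point seat. Push the ball towards the robot to tilt, away from the robot to level.
- lane_floor (a point): Middle of the floor of the plywood bottle rack (fixed), 8 mm above the bench. The lane runs 392 mm along y and is 57 mm deep (x, from front lath to back board); the front lath is 30 mm high above the lane floor and 10 mm thick, the back board and ends 56 mm. -x is the front. The bottles stand one beside another about 64 mm apart.
- bottle_red_center (a point): The middle (half-way up, on the axis) of the oxide red square colour bottle: 38 x 38 mm body 66 mm tall, round black cap of 28 mm diameter from 72 mm to the top at 100 mm, 0.12 kg. z points from foot to cap. May be absent. Starts tipped, leaning 45 degrees over the rack's front lath, cap towards the robot, foot in the lane. The cap's middle lies 36 mm along +z from this point.
- bottle_umber_center (a point): The middle (half-way up, on the axis) of the dark brown square colour bottle: 38 x 38 mm body 66 mm tall, round black cap of 28 mm diameter from 72 mm to the top at 100 mm, 0.12 kg. z points from foot to cap. Starts standing in the lane and must stay standing.
- bottle_ochre_center (a point): The middle (half-way up, on the axis) of the yellow ochre square colour bottle: 38 x 38 mm body 66 mm tall, round black cap of 28 mm diameter from 72 mm to the top at 100 mm, 0.12 kg. z points from foot to cap. May be absent. Starts tipped, leaning 45 degrees over the rack's front lath, cap towards the robot, foot in the lane. The cap's middle lies 36 mm along +z from this point.
- bottle_blue_center (a point): The middle (half-way up, on the axis) of the dark blue square colour bottle: 38 x 38 mm body 66 mm tall, round black cap of 28 mm diameter from 72 mm to the top at 100 mm, 0.12 kg. z points from foot to cap. May be absent. Starts tipped, leaning 45 degrees over the rack's front lath, cap towards the robot, foot in the lane. The cap's middle lies 36 mm along +z from this point.
- bottle_rose_center (a point): The middle (half-way up, on the axis) of the rose pink square colour bottle: 38 x 38 mm body 66 mm tall, round black cap of 28 mm diameter from 72 mm to the top at 100 mm, 0.12 kg. z points from foot to cap. Starts standing in the lane and must stay standing.
- bottle_green_center (a point): The middle (half-way up, on the axis) of the dark green square colour bottle: 38 x 38 mm body 66 mm tall, round black cap of 28 mm diameter from 72 mm to the top at 100 mm, 0.12 kg. z points from foot to cap. May be absent. Starts tipped, leaning 45 degrees over the rack's front lath, cap towards the robot, foot in the lane. The cap's middle lies 36 mm along +z from this point.

How it is judged:
On the way, in this order (a step that is already met when the one before it is completed fails the run):
1. the head of the holder has been swung level (value of joint head_tilt below 0.06 rad), for 0.2 s.
2. the bare tile sits centred in both jaws of the level head, let go (y of tile_center in the frame of seat between -0.0045 and 0.0045 m and x of tile_center in the frame of seat between -0.008 and 0.01 m and z of tile_center in the frame of seat between -0.005 and 0.005 m and angle between the z axis of tile_center and the z axis of seat, either way round below 0.06 rad and angle between the y axis of tile_center and the y axis of seat, either way round below 0.1 rad and value of joint head_tilt below 0.12 rad and contact force between the fingers and tile below 0.1 N), for 0.3 s.
At the end, for the whole second after the job is handed in: Bare tile face up in both grooves, centred to 4.5 mm and flat to the head (0.06 rad); head over 0.45 rad; painted tile flat and face up across both battens (centre within 25 mm in x, 22 mm in y, turned under 0.35 rad); all bottles upright (0.12 rad) on the lane's floor; all at rest, let go (y of tile_center in the frame of seat between -0.0045 and 0.0045 m and x of tile_center in the frame of seat between -0.008 and 0.01 m and z of tile_center in the frame of seat between -0.005 and 0.005 m and angle between the z axis of tile_center and the z axis of seat, either way round below 0.06 rad and angle between the y axis of tile_center and the y axis of seat, either way round below 0.1 rad and angle between tile_center's own z axis and vertical below 0.7 rad and value of joint head_tilt above 0.45 rad and linear speed of each of tile, painted_tile below 0.02 m/s and x of painted_tile_center in the frame of board_top between -0.025 and 0.025 m and y of painted_tile_center in the frame of board_top between -0.022 and 0.022 m and z of painted_tile_center in the frame of board_top between 0.003 and 0.011 m and angle between painted_tile_center's own z axis and vertical below 0.08 rad and angle between the y axis of painted_tile_center and the y axis of board_top, either way round below 0.35 rad and angle between each of bottle_red_center, bottle_umber_center, bottle_ochre_center, bottle_blue_center, bottle_rose_center, bottle_green_center's own z axis and vertical below 0.12 rad and z of bottle_red_center in the frame of lane_floor between 0.044 and 0.056 m and x of bottle_red_center in the frame of lane_floor between -0.02 and 0.02 m and y of bottle_red_center in the frame of lane_floor between -0.2 and 0.2 m and z of bottle_umber_center in the frame of lane_floor between 0.044 and 0.056 m and x of bottle_umber_center in the frame of lane_floor between -0.02 and 0.02 m and y of bottle_umber_center in the frame of lane_floor between -0.2 and 0.2 m and z of bottle_ochre_center in the frame of lane_floor between 0.044 and 0.056 m and x of bottle_ochre_center in the frame of lane_floor between -0.02 and 0.02 m and y of bottle_ochre_center in the frame of lane_floor between -0.2 and 0.2 m and z of bottle_blue_center in the frame of lane_floor between 0.044 and 0.056 m and x of bottle_blue_center in the frame of lane_floor between -0.02 and 0.02 m and y of bottle_blue_center in the frame of lane_floor between -0.2 and 0.2 m and z of bottle_rose_center in the frame of lane_floor between 0.044 and 0.056 m and x of bottle_rose_center in the frame of lane_floor between -0.02 and 0.02 m and y of bottle_rose_center in the frame of lane_floor between -0.2 and 0.2 m and z of bottle_green_center in the frame of lane_floor between 0.044 and 0.056 m and x of bottle_green_center in the frame of lane_floor between -0.02 and 0.02 m and y of bottle_green_center in the frame of lane_floor between -0.2 and 0.2 m); the robot touches nothing.
It fails at once if the standing dark brown bottle is knocked over (angle between bottle_umber_center's own z axis and vertical above 0.6 rad).
It fails at once if the standing rose pink bottle is knocked over (angle between bottle_rose_center's own z axis and vertical above 0.6 rad).
Of bottle_red, bottle_ochre, bottle_blue, bottle_green only 2 to 4 are there at a start; the rules pass over those that are not, and their reading is None.
At some moment in a run one of tile may be knocked a few centimetres aside while the robot is not near it.
Once in a run the grip may slacken for a moment while it holds something.
It also fails if it takes over 208 s, if anything falls off the work surface, if the arm or the gripper's body presses on something with over 40 N, if the wrist force passes 120 N, or if a joint passes its speed limit or range.

## Working session

There is one attempt and no reset: what is moved stays moved. The work goes in short steps, Python scripts to look and compute and a shell command to move; the robot and the scene stay as the last step left them, time stands still between calls to the robot, and variables do not carry over. Pictures are saved under pics/ and viewed, at most 14 in all, crops included, and the job is handed in when it is done.

```bash
ls; mkdir -p pics; python3 - <<'E'
from rig import robot
import cv2,numpy as np
for n in("side","top"):
    im,d=robot.get_image(n); cv2.imwrite(f"pics/{n}0.png",im[:,:,::-1]); np.save(f"{n}0.npy",d)
    m=robot.camera_model(n); print(n,m)
    
print(robot.get_obs())
E
```

```text
pics
side {'K': array([[390.00568303,   0.        , 251.47126886],
       [  0.        , 390.00568303, 182.61648713],
       [  0.        ,   0.        ,   1.        ]]), 'rvec': array([ 0.06673003,  2.70308195, -1.56174915]), 'tvec': array([0.54434063, 0.13290325, 1.02116513])}
top {'K': array([[415.5616865 ,   0.        , 251.74985927],
       [  0.        , 415.5616865 , 190.03135325],
       [  0.        ,   0.        ,   1.        ]]), 'rvec': array([ 2.20356943, -2.17907449,  0.08378183]), 'tvec': array([-0.07564479,  0.53869025,  1.24369614])}
{'clock': 0.1, 'joints': array([ 1.14397889,  0.39911424,  0.04501992,  1.53770134, -0.01869295,
        1.20690896, -0.05070363]), 'joint_vel': array([ 1.64665028e-05, -1.55730049e-03,  1.35731099e-03, -4.72530607e-03,
       -8.37150487e-04, -5.58056720e-04,  1.20710688e-03]), 'joint_efforts': array([ 3.65650070e-03, -4.76264155e+01,  1.36994954e+00, -2.54949671e+01,
        1.18645918e-02,  5.06249751e-03, -2.19372748e-05]), 'eef_pos': array([ 0.20914219, -0.61485805,  0.2303929 ]), 'tool_rot': array([ 9.86586293e-01,  1.63238339e-01, -1.98033692e-04, -8.32154473e-04]), 'contact_force': array([ 0.58898275,  0.66371612, -0.4243748 ]), 'torque': array([0.03785511, 0.02080741, 0.00890159]), 'grip_force': 0.0, 'width': 0.08525350638836704}
```

View pics/side0.png

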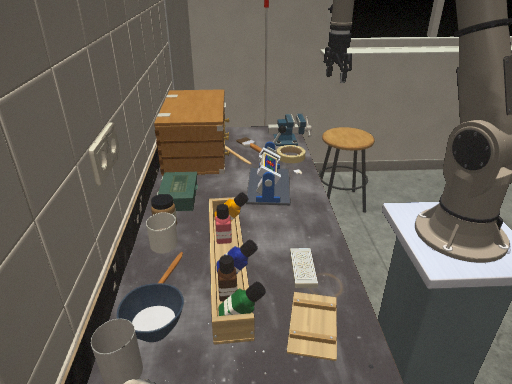

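View pics/top0.png

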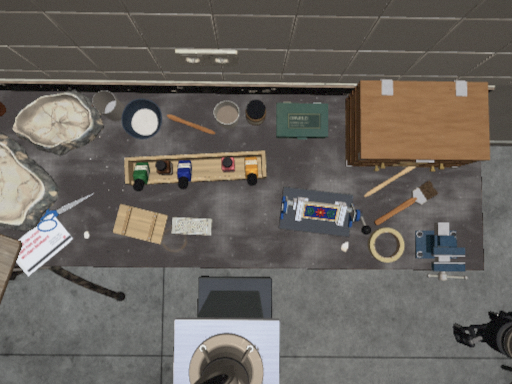

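```bash
cat > h.py <<'E'
from rig import robot
import cv2,numpy as np
from scipy.spatial.transform import Rotation as R
def cam(n):
    m=robot.camera_model(n); return np.array(m["K"]),cv2.Rodrigues(np.array(m["rvec"]))[0],np.array(m["tvec"]).ravel()
def snap(n):
    im,d=robot.get_image(n); return im,d
def world(n,d):
    K,Rm,t=cam(n); v,u=np.mgrid[:d.shape[0],:d.shape[1]]
    P=np.stack([(u-K[0,2])/K[0,0]*d,(v-K[1,2])/K[1,1]*d,d],-1)
    W=(P-t)@Rm; W[d==0]=np.nan; return W
def onz(n,u,v,z):
    K,Rm,t=cam(n); r=Rm.T@np.array([(u-K[0,2])/K[0,0],(v-K[1,2])/K[1,1],1]); c=-Rm.T@t
    return c+r*(z-c[2])/r[2]
def proj(n,p):
    K,Rm,t=cam(n); q=K@(Rm@np.asarray(p)+t); return q[:2]/q[2]
def crop(n,im,x0,y0,x1,y1,s,name):
    cv2.imwrite("pics/"+name,cv2.resize(im[y0:y1,x0:x1,::-1],None,fx=s,fy=s,interpolation=cv2.INTER_CUBIC))
def go(p,Rt):
    "rows needed from current pose to world pos p, rotation Rt (columns tool axes)"
    o=robot.get_obs(); R0=R.from_quat(o["tool_rot"]); d=R0.inv().apply(np.asarray(p)-o["eef_pos"])/.04
    a=np.degrees((R0.inv()*R.from_matrix(Rt)).as_rotvec())/6
    print("d",d.round(3),"a",a.round(3))
def down(yaw):
    "tool down, tool y (closing) at angle yaw from world x"
    y=np.array([np.cos(yaw),np.sin(yaw),0]); z=np.array([0,0,-1.]); return np.stack([np.cross(y,z),y,z],1)
E
python3 - <<'E'
from h import *
im=cv2.imread("pics/top0.png")[:,:,::-1]; d=np.load("top0.npy"); W=world("top",d)
for (u,v) in [(40,200),(300,240),(192,226),(140,224),(128,168),(266,168),(320,212),(366,230),(141,182),(184,180),(251,175),(165,165),(228,163),(290,208),(350,213)]:
    print(u,v,W[v,u].round(4))
crop("top",im,110,140,280,260,4.6,"c1.png"); crop("top",im,265,170,395,260,6,"c2.png")
s=cv2.imread("pics/side0.png")[:,:,::-1]
crop("side",s,190,120,330,365,2.4,"c3.png")
E
```

```text
40 200 [0.5012 0.5582 0.0405]
300 240 [ 0.3892 -0.2191  0.    ]
192 226 [0.4286 0.1099 0.0148]
140 224 [0.4328 0.2693 0.0058]
128 168 [0.5972 0.2947 0.062 ]
266 168 [ 0.6097 -0.1132 -0.0008]
320 212 [ 0.4741 -0.266   0.0832]
366 230 [ 0.4258 -0.3769  0.1581]
141 182 [0.5545 0.2494 0.085 ]
184 180 [0.5614 0.1257 0.0882]
251 175 [ 0.5779 -0.0664  0.0898]
165 165 [0.6021 0.178  0.1041]
228 163 [ 6.101e-01 -5.000e-04  1.028e-01]
290 208 [ 0.4865 -0.1871  0.0094]
350 213 [ 0.4726 -0.3604  0.051 ]
```

View pics/c1.png

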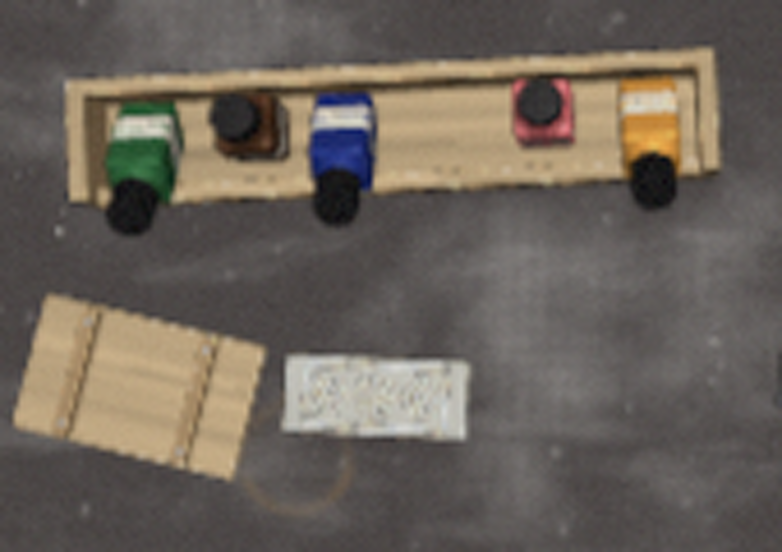

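View pics/c2.png

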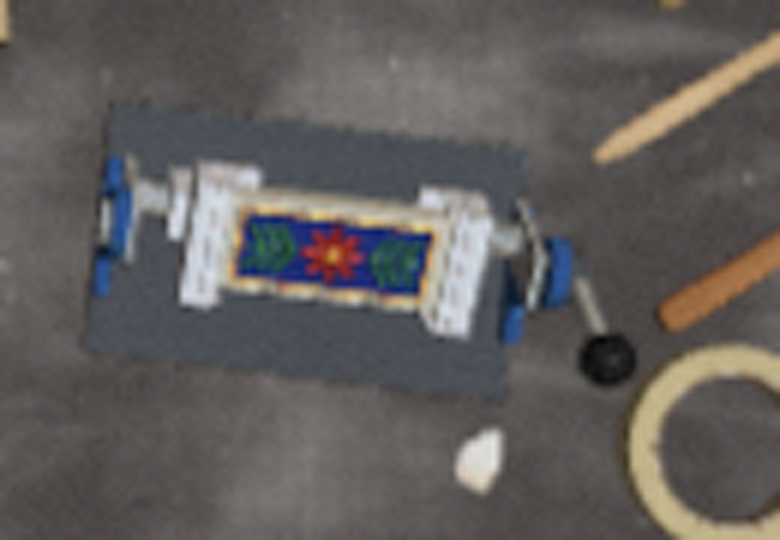

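```bash
python3 - <<'E'
from h import *
def c1(u,v,z): return onz("top",110+(u+.5)/4.6-.5,140+(v+.5)/4.6-.5,z)
def c2(u,v,z): return onz("top",265+(u+.5)/6-.5,170+(v+.5)/6-.5,z)
q=np.array
def yaw(a,b): # a left(+y) b right
    w=a-b; return np.degrees(np.arctan2(-w[0],w[1]))
A=[c2(*p,.008) for p in [(112,100),(528,148),(88,350),(508,400)]]
print("holder",np.mean(A,0),yaw(A[0],A[1]),yaw(A[2],A[3]),np.linalg.norm(A[0]-A[1]),np.linalg.norm(A[0]-A[2]))
kn=c2(608,359,.15);print("knob",kn)
B=[c1(*p,.006) for p in [(48,295),(265,345),(15,430),(235,480)]]
print("board",np.mean(B,0),yaw(B[0],B[1]),yaw(B[2],B[3]),np.linalg.norm(B[0]-B[1]),np.linalg.norm(B[0]-B[2]))
T=[c1(*p,.014) for p in [(286,353),(470,362),(281,432),(466,440)]]
print("tile",np.mean(T,0),yaw(T[0],T[1]),yaw(T[2],T[3]),np.linalg.norm(T[0]-T[1]),np.linalg.norm(T[0]-T[2]))
# rack: back board top z=.064, front lath top .038
b=[c1(68,82,.064),c1(715,48,.064)]; f=[c1(70,202,.038),c1(720,170,.038)]
print("rack",b,f,yaw(*b),yaw(*f))
for n,p,z in [("green",(132,208),.078),("blue",(337,197),.078),("ochre",(654,181),.078),("umber",(235,118),.108),("rose",(541,102),.108)]: print(n,c1(*p,z).round(4))
# point-cloud checks
d=np.load("top0.npy");W=world("top",d);im=cv2.imread("pics/top0.png")
m=(im.max(2)<45)
for n,(u,v) in dict(green=(138.5,185),blue=(183,183),ochre=(252,179),umber=(161,165.5),rose=(227.5,162),knob=(366,230)).items():
    s=np.s_[int(v)-4:int(v)+5,int(u)-4:int(u)+5]; k=m[s]; P=W[s][k]; P=P[np.isfinite(P[:,2])]
    P=P[P[:,2]>np.nanmax(P[:,2])-.03]; print(n,len(P),P.mean(0).round(4),P.min(0).round(4),P.max(0).round(4))
# painted tile
s=np.s_[203:220,305:335];P=W[s].reshape(-1,3);P=P[P[:,2]>.06];A=np.c_[P[:,:2],np.ones(len(P))];print("plane",np.linalg.lstsq(A,P[:,2],rcond=None)[0],P.mean(0))
E
```

```text
holder [ 0.47794511 -0.26708732  0.008     ] -5.936987150193787 -6.152039560861077 0.21412386698069225 0.12793572235503
knob [ 0.42719615 -0.37902538  0.15      ]
board [0.43342195 0.26860463 0.006     ] -12.310853664600849 -12.116789707357631 0.14790525162406423 0.09131503239774684
tile [0.42906557 0.11211444 0.014     ] -2.173093469162156 -1.864405539801426 0.12127645646648115 0.051852699228486177
rack [array([0.62800929, 0.30558668, 0.064     ]), array([ 0.65501217, -0.10713116,  0.064     ])] [array([0.5533052 , 0.30962966, 0.038     ]), array([ 0.57914068, -0.11212368,  0.038     ])] 3.743354977974001 3.505404890534132
green [0.5468 0.2588 0.078 ]
blue [0.5552 0.1304 0.078 ]
ochre [ 0.5677 -0.0689  0.078 ]
umber [0.6007 0.1893 0.108 ]
rose [0.6129 0.0015 0.108 ]
green 78 [0.5449 0.2555 0.0921] [0.5338 0.2433 0.0784] [0.558  0.2679 0.1008]
blue 78 [0.5529 0.128  0.0915] [0.541  0.1166 0.0791] [0.565  0.1413 0.1021]
ochre 77 [ 0.5661 -0.0688  0.0918] [ 0.5548 -0.081   0.0755] [ 0.5796 -0.0578  0.1016]
umber 45 [0.6008 0.1901 0.1042] [0.5899 0.178  0.0855] [0.6129 0.2014 0.1101]
rose 8 [ 0.6049 -0.001   0.1041] [ 0.6005 -0.009   0.0985] [0.612  0.0134 0.1106]
knob 58 [ 0.4273 -0.3775  0.1554] [ 0.4176 -0.3906  0.1484] [ 0.4365 -0.3673  0.1606]
plane [ 0.46378498 -0.03195165 -0.14517882] [ 0.47645617 -0.26406514  0.08423171]
```

View pics/c3.png

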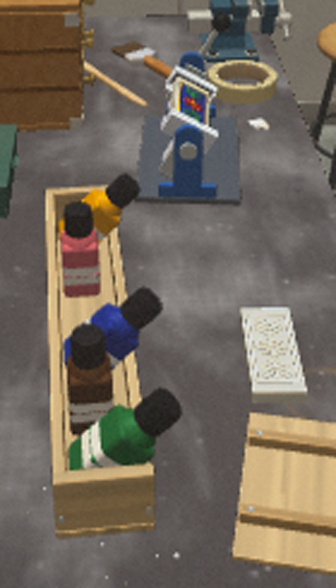

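```bash
cat >> h.py <<'E'
def ax(deg): t=np.radians(deg); return np.array([np.cos(t),np.sin(t),0]),np.array([-np.sin(t),np.cos(t),0])
seat=np.array([.478,-.267,.078]); hx,hy=ax(-6.0); HY=np.radians(-6.0)
knob=np.array([.4273,-.3795,.148])
def st():
    o=robot.get_obs(); print("t %.2f"%o["clock"],o["eef_pos"].round(4),"F",o["contact_force"].round(1),"w %.4f g %.1f"%(o["width"],o["grip_force"]))
E
python3 - <<'E'
from h import *
p=knob-.065*hx; p[2]=.23
print(p); go(p,down(HY))
E
```

```text
[ 0.36265608 -0.37270565  0.23      ]
d [ 5.583 -4.495  0.017] a [-1.5000e-02 -8.0000e-03 -1.0868e+01]
```

```bash
python3 -m pendant '[{"dx":2,"dy":-1.6,"az":-4},{"dx":4,"dy":-3.2,"az":-8},{"dx":5.58,"dy":-4.5,"az":-10.87},{"dx":5.58,"dy":-4.5,"az":-10.87},{"dx":5.58,"dy":-4.5,"az":-10.87},{"dx":5.58,"dy":-4.5,"az":-10.87},{"dx":5.58,"dy":-4.5,"az":-10.87},{"dx":5.58,"dy":-4.5,"az":-10.87},{"dx":5.58,"dy":-4.5,"az":-10.87},{"dx":5.58,"dy":-4.5,"az":-10.87}]' -1 60
python3 -m pendant '[{"dz":1},{"dz":2},{"dz":2.25},{"dz":2.25},{"dz":2.25}]'
python3 - <<'E'
from h import *
st(); p=knob-.065*hx; p[2]=.14
go(p,down(HY)); t=seat-.118*hy-.0275*hx; t[2]=.14; go(t,down(HY))
E
```

```text
t 0.10 [ 0.2091 -0.6149  0.2304] F [ 0.6  0.7 -0.4] w 0.0853 g 0.0
d [ 5.584 -4.491  2.267] a [-1.5000e-02 -8.0000e-03 -1.0868e+01]
d [ 7.304 -3.674  2.265] a [-1.5000e-02 -8.0000e-03 -1.0868e+01]validation failed for argument at $[0]...
validation failed for argument at $[0]...
```

```bash
python3 -m pendant '[{"dx":0,"dy":0,"dz":0,"ax":0,"ay":0,"az":0}]' -1 60; python3 -m pendant '[{"dx":1.0,"dy":-0.8,"dz":0,"ax":0,"ay":0,"az":-1}]'; python3 -m pendant '[{"dx":1.5,"dy":-1.1,"dz":0,"ax":0,"ay":0,"az":-1}]'
```

```text
clock: 0.18
eef_pos: [0.2092, -0.615, 0.2306]
tool_rot: [0.987, 0.163, -0.0, -0.001]
contact_force: [0.6, 0.1, -0.3]
width: 0.0751
grip_force: 0.0
clock: 0.27
eef_pos: [0.2244, -0.586, 0.2304]
tool_rot: [0.978, 0.21, -0.003, 0.002]
contact_force: [-1.0, -0.4, -0.0]
width: 0.0639
grip_force: 0.0
clock: 0.35
eef_pos: [0.2504, -0.5446, 0.2305]
tool_rot: [0.964, 0.265, -0.001, 0.0]
contact_force: [1.9, 0.7, 0.7]
width: 0.0513
grip_force: 0.0
```

```bash
python3 - <<'E'
from h import *
p=knob-.065*hx; p[2]=.23
go(p,down(HY))
E
```

```text
d [ 4.61  -2.258  0.009] a [-6.000e-03  9.000e-03 -8.873e+00]
```

```bash
python3 -m pendant '[{"dx":0.9,"dy":-0.45,"dz":0,"ax":0,"ay":0,"az":-1.1},{"dx":1.8,"dy":-0.9,"dz":0,"ax":0,"ay":0,"az":-2.2},{"dx":2.7,"dy":-1.35,"dz":0,"ax":0,"ay":0,"az":-3.3},{"dx":3.6,"dy":-1.8,"dz":0,"ax":0,"ay":0,"az":-4.4},{"dx":4.6,"dy":-2.26,"dz":0,"ax":0,"ay":0,"az":-5.5},{"dx":4.6,"dy":-2.26,"dz":0.5,"ax":0,"ay":0,"az":-6.6},{"dx":4.6,"dy":-2.26,"dz":1.3,"ax":0,"ay":0,"az":-7.7},{"dx":4.6,"dy":-2.26,"dz":2.1,"ax":0,"ay":0,"az":-8.87},{"dx":4.6,"dy":-2.26,"dz":2.25,"ax":0,"ay":0,"az":-8.87},{"dx":4.6,"dy":-2.26,"dz":2.25,"ax":0,"ay":0,"az":-8.87}]'
python3 - <<'E'
from h import *
st(); t=seat-.118*hy-.0275*hx; t[2]=.14; go(t,down(HY))
E
```

```text
clock: 1.18
eef_pos: [0.3621, -0.3707, 0.1392]
tool_rot: [0.744, 0.668, -0.0, -0.003]
contact_force: [0.0, 0.2, 0.6]
width: -0.0001
grip_force: 0.0
t 1.18 [ 0.3621 -0.3707  0.1392] F [0.  0.2 0.6] w -0.0001 g 0.0
d [-0.063  1.924 -0.028] a [-0.042 -0.033 -0.029]
```

```bash
python3 -m pendant '[{"dx":0,"dy":0.4,"dz":0,"ax":0,"ay":0,"az":0},{"dx":0,"dy":0.8,"dz":0,"ax":0,"ay":0,"az":0},{"dx":-0.02,"dy":1.1,"dz":0,"ax":0,"ay":0,"az":0},{"dx":-0.04,"dy":1.4,"dz":0,"ax":0,"ay":0,"az":0},{"dx":-0.06,"dy":1.6,"dz":0,"ax":0,"ay":0,"az":0},{"dx":-0.06,"dy":1.75,"dz":0,"ax":0,"ay":0,"az":0},{"dx":-0.06,"dy":1.85,"dz":0,"ax":0,"ay":0,"az":0},{"dx":-0.06,"dy":1.9,"dz":0,"ax":0,"ay":0,"az":0},{"dx":-0.06,"dy":1.9,"dz":0,"ax":0,"ay":0,"az":0}]'
python3 -m pendant '[{"dx":0,"dy":0.05,"dz":0,"ax":0,"ay":0,"az":0},{"dx":0,"dy":0.1,"dz":0,"ax":0,"ay":0,"az":0},{"dx":0,"dy":0.1,"dz":0,"ax":0,"ay":0,"az":0}]'
python3 - <<'E'
from h import *
im,d=snap("top"); W=world("top",d); m=im.max(2)<60
s=np.s_[208:245,350:385];P=W[s][m[s]];P=P[np.nan_to_num(P[:,2])>.13];print(len(P),P.mean(0) if len(P) else 0,P.max(0) if len(P) else 0)
crop("top",im,265,170,395,260,6,"c4.png")
E
```

```text
clock: 1.93
eef_pos: [0.4381, -0.3853, 0.1474]
tool_rot: [0.745, 0.668, -0.002, 0.002]
contact_force: [-6.3, -0.4, 6.4]
width: -0.0
grip_force: 3.6
clock: 2.18
eef_pos: [0.4398, -0.3851, 0.1439]
tool_rot: [0.745, 0.667, -0.003, -0.001]
contact_force: [-8.9, 0.1, 7.2]
width: -0.0001
grip_force: 4.5
500 [ 0.43931906 -0.35828946  0.28811532] [ 0.48373248 -0.31515707  0.49422028]
```

View pics/c4.png

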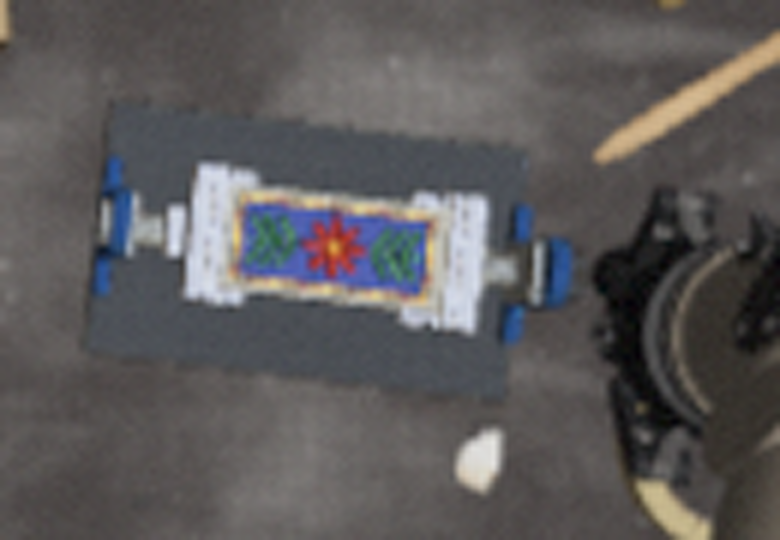

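```bash
python3 -m pendant '[{"dx":0,"dy":0.05,"dz":0,"ax":0,"ay":0,"az":0},{"dx":0,"dy":0.1,"dz":0,"ax":0,"ay":0,"az":0},{"dx":0,"dy":0.1,"dz":0,"ax":0,"ay":0,"az":0}]' | sed -n 2,4p
python3 -m pendant '[{"dx":0,"dy":0.05,"dz":0,"ax":0,"ay":0,"az":0},{"dx":0,"dy":0.1,"dz":0,"ax":0,"ay":0,"az":0},{"dx":0,"dy":0.1,"dz":0,"ax":0,"ay":0,"az":0}]' | sed -n 2,4p
```

```text
eef_pos: [0.4399, -0.3851, 0.1437]
tool_rot: [0.745, 0.667, -0.005, -0.004]
contact_force: [-17.4, 2.9, 14.7]
eef_pos: [0.4401, -0.3852, 0.1437]
tool_rot: [0.746, 0.666, -0.007, -0.008]
contact_force: [-24.3, 5.5, 21.5]
```

```bash
python3 -m pendant '[{"dx":0,"dy":-0.5,"dz":0,"ax":0,"ay":0,"az":0},{"dx":0,"dy":-1.2,"dz":0,"ax":0,"ay":0,"az":0},{"dx":0,"dy":-1.2,"dz":-1,"ax":0,"ay":0,"az":0},{"dx":0,"dy":-1.2,"dz":-2.4,"ax":0,"ay":0,"az":0},{"dx":0,"dy":-1.2,"dz":-2.4,"ax":0,"ay":0,"az":0}]' 1
python3 - <<'E'
from h import *
def c2(u,v,z): return onz("top",265+(u+.5)/6-.5,170+(v+.5)/6-.5,z)
print("rosette",c2(335,247,.087)); print("blue rect",c2(338,251,.086))
im,d=snap("top");W=world("top",d)
P=W[204:219,307:335].reshape(-1,3);P=P[P[:,2]>.078];A=np.c_[P[:,:2],np.ones(len(P))];print("plane",np.linalg.lstsq(A,P[:,2],rcond=None)[0],P.mean(0),len(P))
hsv=cv2.cvtColor(im,cv2.COLOR_RGB2HSV);s=np.s_[195:228,295:345];h=hsv[s]
m=(h[...,0]>105)&(h[...,0]<135)&(h[...,1]>100); ys,xs=np.nonzero(m);print(len(xs));
# rim: bright cream/tile mask by height
Q=W[s];k=(Q[...,2]>.078)&(Q[...,2]<.092)
pts=np.c_[Q[...,:2][k]]-seat[:2]; l=np.c_[pts@hx[:2],pts@hy[:2]]; print("tile mid pts",[np.percentile(l[np.abs(l[:,1])<.03,0],q).round(4) for q in(1,50,99)])
E
```

```text
clock: 3.15
eef_pos: [0.4053, -0.3809, 0.2448]
tool_rot: [0.744, 0.668, 0.001, 0.005]
contact_force: [1.2, -1.2, 1.2]
width: 0.0607
grip_force: 0.0
rosette [ 0.47759965 -0.2665422   0.087     ]
blue rect [ 0.47572427 -0.26815282  0.086     ]
plane [-0.01071519  0.00676849  0.09065306] [ 0.47669503 -0.26712414  0.08373716] 408
167
tile mid pts [np.float64(-0.0268), np.float64(-0.0024), np.float64(0.0222)]
```

```bash
python3 - <<'E'
from h import *
go([.476,-.267,.15],down(HY)); go([.476,-.267,.0605],down(HY))
E
```

```text
d [3.055 1.391 2.399] a [ 0.112  0.082 -0.031]
d [3.075 1.364 4.636] a [ 0.112  0.082 -0.031]
```

```bash
python3 -m pendant '[{"dx":0.9,"dy":0.4,"dz":0,"ax":0,"ay":0,"az":0},{"dx":1.8,"dy":0.8,"dz":0,"ax":0.05,"ay":0.04,"az":0},{"dx":2.6,"dy":1.2,"dz":0.2,"ax":0.11,"ay":0.08,"az":-0.03},{"dx":3.06,"dy":1.38,"dz":0.8,"ax":0.11,"ay":0.08,"az":-0.03},{"dx":3.06,"dy":1.38,"dz":1.8,"ax":0.11,"ay":0.08,"az":-0.03},{"dx":3.06,"dy":1.38,"dz":2.4,"ax":0.11,"ay":0.08,"az":-0.03},{"dx":3.06,"dy":1.38,"dz":2.4,"ax":0.11,"ay":0.08,"az":-0.03}]' 1
python3 - <<'E'
from h import *
go([.476,-.267,.0605],down(HY))
E
```

```text
clock: 3.78
eef_pos: [0.4682, -0.261, 0.1378]
tool_rot: [0.742, 0.67, -0.002, -0.011]
contact_force: [-0.3, 0.2, -0.5]
width: 0.085
grip_force: 0.0
d [-0.151  0.246  1.927] a [-0.183 -0.107  0.023]
```

```bash
python3 -m pendant '[{"dx":-0.15,"dy":0.25,"dz":0,"ax":-0.18,"ay":-0.1,"az":0},{"dx":-0.15,"dy":0.25,"dz":0,"ax":-0.18,"ay":-0.1,"az":0},{"dx":-0.15,"dy":0.25,"dz":0,"ax":-0.18,"ay":-0.1,"az":0}]'
python3 - <<'E'
from h import *
go([.476,-.267,.0605],down(HY))
E
```

```text
clock: 4.03
eef_pos: [0.4824, -0.2712, 0.1439]
tool_rot: [0.743, 0.67, 0.003, 0.006]
contact_force: [-0.8, -0.6, 0.1]
width: 0.0852
grip_force: 0.0
d [ 0.097 -0.195  2.083] a [0.119 0.041 0.014]
```

```bash
python3 -m pendant '[{"dx":0,"dy":0,"dz":0,"ax":0,"ay":0,"az":0},{"dx":0,"dy":0,"dz":0,"ax":0,"ay":0,"az":0},{"dx":0,"dy":0,"dz":0,"ax":0,"ay":0,"az":0},{"dx":0,"dy":0,"dz":0,"ax":0,"ay":0,"az":0}]'
python3 - <<'E'
from h import *
go([.476,-.267,.0605],down(HY))
E
```

```text
clock: 4.37
eef_pos: [0.4804, -0.2698, 0.1417]
tool_rot: [0.742, 0.67, 0.002, 0.004]
contact_force: [-0.2, 0.4, -0.2]
width: 0.0857
grip_force: 0.0
d [ 0.063 -0.132  2.028] a [0.077 0.024 0.027]
```

Descend slowly to the tile, then grip.

```bash
python3 -m pendant '[{"dx":0.05,"dy":-0.1,"dz":0.3,"ax":0.05,"ay":0,"az":0},{"dx":0.06,"dy":-0.13,"dz":0.6,"ax":0.08,"ay":0,"az":0},{"dx":0.06,"dy":-0.13,"dz":1.0,"ax":0.08,"ay":0,"az":0},{"dx":0.06,"dy":-0.13,"dz":1.4,"ax":0.08,"ay":0,"az":0},{"dx":0.06,"dy":-0.13,"dz":1.7,"ax":0.08,"ay":0,"az":0},{"dx":0.06,"dy":-0.13,"dz":1.9,"ax":0.08,"ay":0,"az":0},{"dx":0.06,"dy":-0.13,"dz":2.0,"ax":0.08,"ay":0,"az":0},{"dx":0.06,"dy":-0.13,"dz":2.03,"ax":0.08,"ay":0,"az":0},{"dx":0.06,"dy":-0.13,"dz":2.03,"ax":0.08,"ay":0,"az":0},{"dx":0.06,"dy":-0.13,"dz":2.03,"ax":0.08,"ay":0,"az":0}]'
python3 -m pendant '[{"dx":0,"dy":0,"dz":0,"ax":0,"ay":0,"az":0},{"dx":0,"dy":0,"dz":0,"ax":0,"ay":0,"az":0},{"dx":0,"dy":0,"dz":0,"ax":0,"ay":0,"az":0},{"dx":0,"dy":0,"dz":0,"ax":0,"ay":0,"az":0}]'
python3 - <<'E'
from h import *
go([.476,-.267,.0605],down(HY))
E
```

```text
clock: 5.2
eef_pos: [0.4765, -0.2672, 0.0605]
tool_rot: [0.742, 0.67, -0.001, 0.001]
contact_force: [1.0, -0.2, 0.2]
width: 0.0854
grip_force: 0.0
clock: 5.53
eef_pos: [0.4761, -0.267, 0.0602]
tool_rot: [0.742, 0.67, -0.001, 0.001]
contact_force: [-0.1, 0.6, 0.1]
width: 0.0855
grip_force: 0.0
d [ 0.001 -0.002 -0.006] a [-0.004  0.024  0.03 ]
```

```bash
python3 -m pendant '[{"dx":0,"dy":0,"dz":0,"ax":0,"ay":0,"az":0},{"dx":0,"dy":0,"dz":0,"ax":0,"ay":0,"az":0},{"dx":0,"dy":0,"dz":0,"ax":0,"ay":0,"az":0},{"dx":0,"dy":0,"dz":0,"ax":0,"ay":0,"az":0},{"dx":0,"dy":0,"dz":0,"ax":0,"ay":0,"az":0},{"dx":0,"dy":0,"dz":0,"ax":0,"ay":0,"az":0}]' -1 70
python3 -m pendant '[{"dx":0.1,"dy":0,"dz":0,"ax":0,"ay":0,"az":0},{"dx":0.2,"dy":0,"dz":0,"ax":0,"ay":0,"az":0},{"dx":0.3,"dy":0,"dz":0,"ax":0,"ay":0,"az":0},{"dx":0.35,"dy":0,"dz":0,"ax":0,"ay":0,"az":0},{"dx":0.35,"dy":0,"dz":0,"ax":0,"ay":0,"az":0},{"dx":0.35,"dy":0,"dz":0,"ax":0,"ay":0,"az":0}]'
```

```text
clock: 6.03
eef_pos: [0.4783, -0.2673, 0.061]
tool_rot: [0.742, 0.67, 0.0, 0.002]
contact_force: [2.7, -0.1, 3.3]
width: 0.0487
grip_force: 72.8
clock: 6.53
eef_pos: [0.4792, -0.2569, 0.061]
tool_rot: [0.743, 0.67, -0.001, 0.004]
contact_force: [4.2, -7.0, 1.2]
width: 0.0485
grip_force: 72.6
```

```bash
python3 -m pendant '[{"dx":0.06,"dy":0,"dz":0,"ax":0,"ay":0,"az":0},{"dx":0.12,"dy":0,"dz":0,"ax":0,"ay":0,"az":0},{"dx":0.12,"dy":0,"dz":0,"ax":0,"ay":0,"az":0},{"dx":0.12,"dy":0,"dz":0,"ax":0,"ay":0,"az":0},{"dx":0.12,"dy":0,"dz":0,"ax":0,"ay":0,"az":0}]'
python3 - <<'E'
from h import *
o=robot.get_obs();print("local y,x",(o["eef_pos"]-seat)@hy,(o["eef_pos"]-seat)@hx,o["eef_pos"][2]-.078, R.from_quat(o["tool_rot"]).as_matrix().round(3).tolist())
im,d=snap("side");crop("side",im,240,140,300,210,8,"s1.png")
E
```

```text
clock: 6.95
eef_pos: [0.4796, -0.253, 0.0611]
tool_rot: [0.743, 0.669, -0.001, 0.005]
contact_force: [4.8, -8.4, 0.5]
width: 0.0483
grip_force: 72.5
local y,x 0.014079456184740689 0.00013720241585386277 -0.016927861458482185 [[0.104, 0.995, 0.004], [0.995, -0.104, -0.009], [-0.008, 0.005, -1.0]]
```

View pics/s1.png

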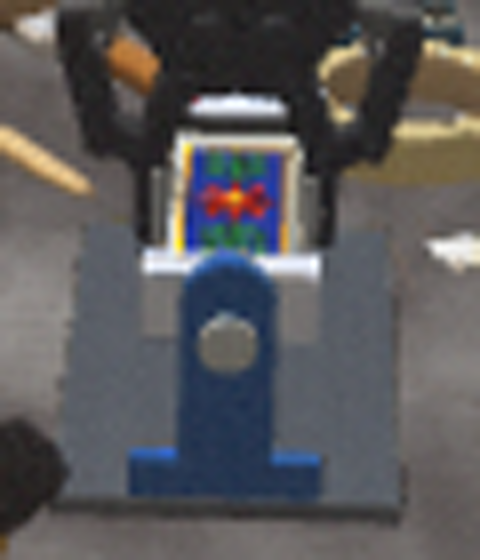

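```bash
python3 -m pendant '[{"dx":-0.02,"dy":0,"dz":-0.08,"ax":0,"ay":-0.5,"az":0},{"dx":-0.05,"dy":0,"dz":-0.16,"ax":0,"ay":-1.0,"az":0},{"dx":-0.06,"dy":0,"dz":-0.25,"ax":0,"ay":-1.5,"az":0},{"dx":-0.08,"dy":0,"dz":-0.35,"ax":0,"ay":-2.1,"az":0},{"dx":-0.08,"dy":0,"dz":-0.35,"ax":0,"ay":-2.1,"az":0},{"dx":-0.08,"dy":0,"dz":-0.35,"ax":0,"ay":-2.1,"az":0},{"dx":-0.08,"dy":0,"dz":-0.35,"ax":0,"ay":-2.1,"az":0}]'
python3 - <<'E'
from h import *
o=robot.get_obs();M=R.from_quat(o["tool_rot"]).as_matrix();c=o["eef_pos"]-.017*M[:,2]-seat
print("tile local y,x,z",c@hy,c@hx,c[2],"tilt",np.degrees(np.arcsin(M[2,0])))
im,d=snap("side");crop("side",im,240,140,300,210,8,"s2.png")
E
```

```text
clock: 7.58
eef_pos: [0.478, -0.2553, 0.0748]
tool_rot: [0.738, 0.665, -0.084, 0.077]
contact_force: [4.7, -8.0, -1.3]
width: 0.0484
grip_force: 72.9
tile local y,x,z 0.015458382832731566 -0.0012674284121575723 0.013335858863188277 tilt -13.027607876086076
```

View pics/s2.png

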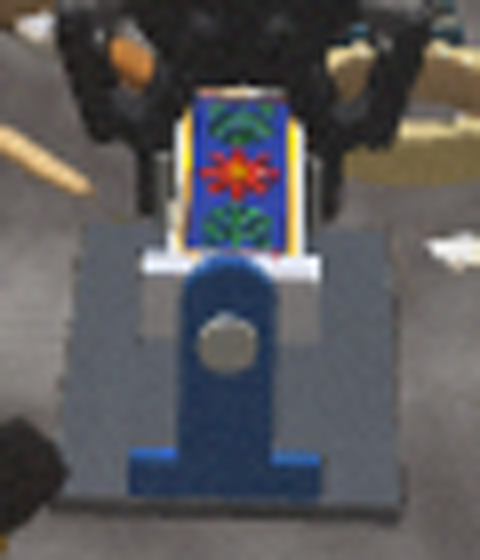

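```bash
python3 -m pendant '[{"dx":-0.15,"dy":0,"dz":0.02,"ax":0,"ay":0,"az":0},{"dx":-0.3,"dy":0,"dz":0.05,"ax":0,"ay":0,"az":0},{"dx":-0.5,"dy":0,"dz":0.1,"ax":0,"ay":0,"az":0},{"dx":-0.68,"dy":0,"dz":0.14,"ax":0,"ay":0,"az":0},{"dx":-0.76,"dy":0,"dz":0.16,"ax":0,"ay":0,"az":0},{"dx":-0.76,"dy":0,"dz":0.16,"ax":0,"ay":0,"az":0},{"dx":-0.76,"dy":0,"dz":0.16,"ax":0,"ay":0,"az":0},{"dx":-0.76,"dy":0,"dz":0.16,"ax":0,"ay":0,"az":0}]'
python3 - <<'E'
from h import *
o=robot.get_obs();M=R.from_quat(o["tool_rot"]).as_matrix();c=o["eef_pos"]-.017*M[:,2]-seat
print("tile local y,x,z",c@hy,c@hx,c[2],"tilt",np.degrees(np.arcsin(M[2,0])))
E
```

```text
clock: 8.3
eef_pos: [0.4735, -0.2815, 0.0742]
tool_rot: [0.737, 0.666, -0.083, 0.073]
contact_force: [-0.8, 3.7, 4.8]
width: 0.0484
grip_force: 74.0
tile local y,x,z -0.011123893422479719 -0.002902414794835078 0.012748380525415812 tilt -12.68879078061574
```

```bash
python3 -m pendant '[{"dx":-0.12,"dy":0,"dz":-0.03,"ax":0,"ay":0,"az":0},{"dx":-0.2,"dy":0,"dz":-0.1,"ax":0,"ay":0,"az":0},{"dx":-0.25,"dy":0,"dz":-0.3,"ax":0,"ay":0,"az":0},{"dx":-0.4,"dy":0,"dz":-0.8,"ax":0,"ay":0,"az":0},{"dx":-0.6,"dy":0,"dz":-1.6,"ax":0,"ay":0,"az":0},{"dx":-0.8,"dy":0,"dz":-2.4,"ax":0,"ay":1,"az":0},{"dx":-0.8,"dy":0,"dz":-2.4,"ax":0,"ay":2.1,"az":0},{"dx":-0.8,"dy":0,"dz":-2.4,"ax":0,"ay":2.1,"az":0},{"dx":-0.8,"dy":0,"dz":-2.4,"ax":0,"ay":2.1,"az":0},{"dx":-0.8,"dy":0,"dz":-2.4,"ax":0,"ay":2.1,"az":0}]'
cat >> h.py <<'E'
board=np.array([.4334,.2686,.018]); BY=np.radians(-12.2)
E
python3 - <<'E'
from h import *
o=robot.get_obs()
im,d=snap("side");crop("side",im,190,60,350,210,4,"s3.png")
im,d=snap("top");crop("top",im,110,140,400,280,2.7,"t3.png")
p=board+[0,0,.13]; go(p,down(BY))
E
```

```text
clock: 9.13
eef_pos: [0.4723, -0.292, 0.1741]
tool_rot: [0.742, 0.67, -0.002, -0.001]
contact_force: [-0.1, 0.3, -2.4]
width: 0.0485
grip_force: 73.2
d [13.814 -2.368  0.637] a [-0.031  0.015  1.085]
```

View pics/s3.png

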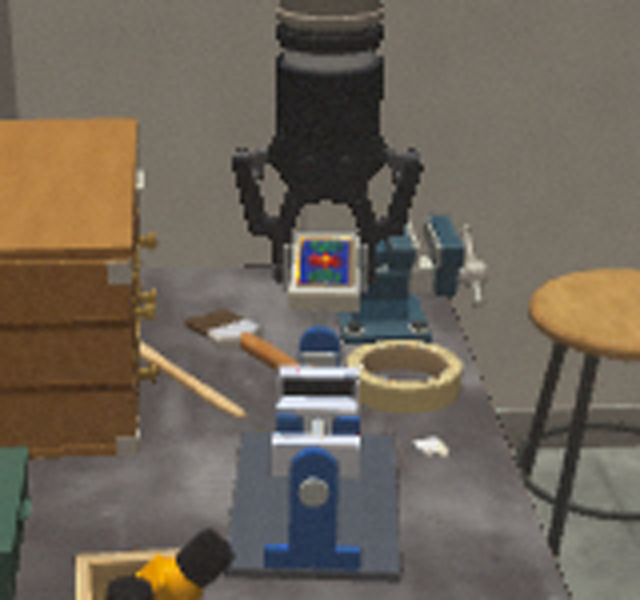

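```bash
python3 -m pendant '[{"dx":0.5,"dy":-0.1,"dz":0,"ax":0,"ay":0,"az":0.04},{"dx":1.3,"dy":-0.22,"dz":0,"ax":0,"ay":0,"az":0.1},{"dx":2.1,"dy":-0.36,"dz":0,"ax":0,"ay":0,"az":0.16},{"dx":2.9,"dy":-0.5,"dz":0,"ax":0,"ay":0,"az":0.22},{"dx":3.7,"dy":-0.63,"dz":0,"ax":0,"ay":0,"az":0.28},{"dx":4.5,"dy":-0.77,"dz":0,"ax":0,"ay":0,"az":0.34},{"dx":5.3,"dy":-0.9,"dz":0,"ax":0,"ay":0,"az":0.4},{"dx":6.1,"dy":-1.05,"dz":0,"ax":0,"ay":0,"az":0.46},{"dx":6.9,"dy":-1.18,"dz":0,"ax":0,"ay":0,"az":0.54},{"dx":7.7,"dy":-1.32,"dz":0,"ax":0,"ay":0,"az":0.6}]' | head -2
python3 -m pendant '[{"dx":0.8,"dy":-0.14,"dz":0,"ax":0,"ay":0,"az":0.06},{"dx":1.6,"dy":-0.28,"dz":0,"ax":0,"ay":0,"az":0.12},{"dx":2.4,"dy":-0.42,"dz":0,"ax":0,"ay":0,"az":0.18},{"dx":3.2,"dy":-0.55,"dz":0,"ax":0,"ay":0,"az":0.24},{"dx":4.0,"dy":-0.7,"dz":0,"ax":0,"ay":0,"az":0.3},{"dx":4.8,"dy":-0.84,"dz":0.1,"ax":0,"ay":0,"az":0.36},{"dx":5.4,"dy":-0.94,"dz":0.3,"ax":0,"ay":0,"az":0.42},{"dx":5.7,"dy":-1.0,"dz":0.5,"ax":0,"ay":0,"az":0.48},{"dx":5.7,"dy":-1.0,"dz":0.5,"ax":0,"ay":0,"az":0.48},{"dx":5.7,"dy":-1.0,"dz":0.5,"ax":0,"ay":0,"az":0.48}]'
python3 -m pendant '[{"dx":0,"dy":0,"dz":0,"ax":0,"ay":0,"az":0},{"dx":0,"dy":0,"dz":0,"ax":0,"ay":0,"az":0},{"dx":0,"dy":0,"dz":0,"ax":0,"ay":0,"az":0},{"dx":0,"dy":0,"dz":0,"ax":0,"ay":0,"az":0}]'
python3 - <<'E'
from h import *
go(board+[0,0,.007+.001-.017],down(BY))
im,d=snap("side");crop("side",im,190,180,370,370,3,"s4.png")
E
```

```text
clock: 10.07
eef_pos: [0.4508, 0.0221, 0.1739]
clock: 10.9
eef_pos: [0.4482, 0.2517, 0.153]
tool_rot: [0.777, 0.629, -0.002, 0.0]
contact_force: [-0.4, -0.8, -1.9]
width: 0.0489
grip_force: 73.1
clock: 11.23
eef_pos: [0.4504, 0.25, 0.1543]
tool_rot: [0.779, 0.627, -0.001, 0.001]
contact_force: [-0.1, -0.0, -1.6]
width: 0.0484
grip_force: 73.1
d [ 0.373 -0.514  3.63 ] a [ 0.001  0.024 -0.032]
```

View pics/s4.png

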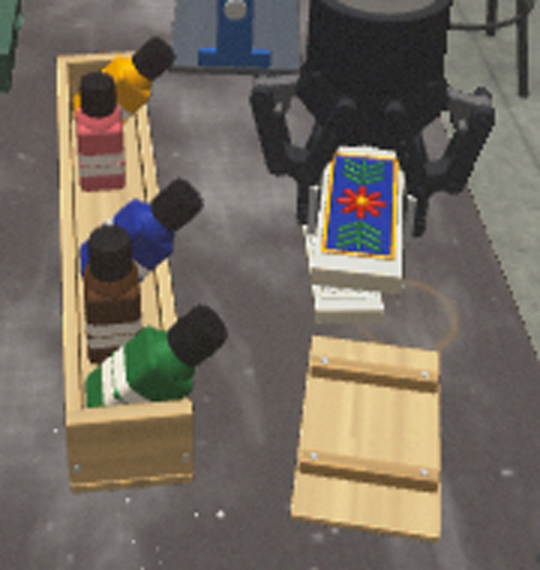

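```bash
python3 -m pendant '[{"dx":0.1,"dy":-0.15,"dz":0.5,"ax":0,"ay":0,"az":0},{"dx":0.2,"dy":-0.3,"dz":1.2,"ax":0,"ay":0,"az":0},{"dx":0.3,"dy":-0.45,"dz":1.9,"ax":0,"ay":0,"az":-0.03},{"dx":0.37,"dy":-0.51,"dz":2.5,"ax":0,"ay":0,"az":-0.03},{"dx":0.37,"dy":-0.51,"dz":3.0,"ax":0,"ay":0,"az":-0.03},{"dx":0.37,"dy":-0.51,"dz":3.3,"ax":0,"ay":0,"az":-0.03},{"dx":0.37,"dy":-0.51,"dz":3.4,"ax":0,"ay":0,"az":-0.03},{"dx":0.37,"dy":-0.51,"dz":3.45,"ax":0,"ay":0,"az":-0.03},{"dx":0.37,"dy":-0.51,"dz":3.45,"ax":0,"ay":0,"az":-0.03},{"dx":0.37,"dy":-0.51,"dz":3.45,"ax":0,"ay":0,"az":-0.03}]'
python3 -m pendant '[{"dx":0,"dy":0,"dz":0,"ax":0,"ay":0,"az":0},{"dx":0,"dy":0,"dz":0,"ax":0,"ay":0,"az":0},{"dx":0,"dy":0,"dz":0.05,"ax":0,"ay":0,"az":0},{"dx":0,"dy":0,"dz":0.1,"ax":0,"ay":0,"az":0},{"dx":0,"dy":0,"dz":0.12,"ax":0,"ay":0,"az":0},{"dx":0,"dy":0,"dz":0.12,"ax":0,"ay":0,"az":0}]'
python3 - <<'E'
from h import *
go(board+[0,0,.007+.001-.017],down(BY))
E
```

```text
clock: 12.12
eef_pos: [0.434, 0.2699, 0.017]
tool_rot: [0.778, 0.628, 0.0, 0.001]
contact_force: [0.7, 0.4, -2.1]
width: 0.0485
grip_force: 73.2
clock: 12.62
eef_pos: [0.4328, 0.2692, 0.0108]
tool_rot: [0.778, 0.629, -0.001, 0.0]
contact_force: [0.4, -0.1, -1.3]
width: 0.049
grip_force: 73.2
d [-0.012  0.019  0.046] a [-0.011  0.026  0.014]
```

```bash
python3 -m pendant '[{"dx":0,"dy":0,"dz":0.03,"ax":0,"ay":0,"az":0},{"dx":0,"dy":0,"dz":0.06,"ax":0,"ay":0,"az":0},{"dx":0,"dy":0,"dz":0.06,"ax":0,"ay":0,"az":0},{"dx":0,"dy":0,"dz":0.06,"ax":0,"ay":0,"az":0}]'
python3 -m pendant '[{"dx":0,"dy":0,"dz":0,"ax":0,"ay":0,"az":0},{"dx":0,"dy":0,"dz":0,"ax":0,"ay":0,"az":0},{"dx":0,"dy":0,"dz":0,"ax":0,"ay":0,"az":0},{"dx":0,"dy":0,"dz":0,"ax":0,"ay":0,"az":0},{"dx":0,"dy":0,"dz":0,"ax":0,"ay":0,"az":0}]' 0.8
python3 -m pendant '[{"dx":0,"dy":0,"dz":-0.3,"ax":0,"ay":0,"az":0},{"dx":0,"dy":0,"dz":-1.0,"ax":0,"ay":0,"az":0},{"dx":0,"dy":0,"dz":-2.0,"ax":0,"ay":0,"az":0},{"dx":0,"dy":0,"dz":-3.0,"ax":0,"ay":0,"az":0},{"dx":0,"dy":0,"dz":-3.0,"ax":0,"ay":0,"az":0},{"dx":0,"dy":0,"dz":-3.0,"ax":0,"ay":0,"az":0}]'
python3 - <<'E'
from h import *
im,d=snap("side");cv2.imwrite("pics/s5.png",im[:,:,::-1])
im,d=snap("top");cv2.imwrite("pics/t5.png",im[:,:,::-1])
tn=(im[200:250,160:225].min(2)>150)
a=robot.camera_model
W=world("top",d)[200:250,160:225]; k=(W[...,2]>.008)&(W[...,2]<.022)&(im[200:250,160:225].min(2)>110)
P=W[k][:,:2]; print(len(P)); r=cv2.minAreaRect(P.astype(np.float32)*1000); print(r)
E
```

```text
clock: 12.95
eef_pos: [0.4329, 0.2694, 0.0086]
tool_rot: [0.778, 0.629, -0.001, 0.0]
contact_force: [-0.2, 0.1, -1.6]
width: 0.0486
grip_force: 73.2
clock: 13.37
eef_pos: [0.4331, 0.2695, 0.0088]
tool_rot: [0.778, 0.629, -0.001, 0.0]
contact_force: [-0.6, 1.3, -0.1]
width: 0.077
grip_force: 0.0
clock: 13.87
eef_pos: [0.4349, 0.271, 0.1321]
tool_rot: [0.778, 0.628, 0.002, 0.001]
contact_force: [0.4, -0.3, -0.7]
width: 0.0768
grip_force: 0.0
641
((417.0207214355469, 131.7137451171875), (155.38360595703125, 84.58942413330078), 86.51905822753906)
```

```bash
cat >> h.py <<'E'
def comp(n,im,z,roi,lo=150,sat=40):
    "bright unsaturated blob -> world rect at height z"
    x0,y0,x1,y1=roi; s=im[y0:y1,x0:x1]; hsv=cv2.cvtColor(s,cv2.COLOR_RGB2HSV)
    m=((hsv[...,2]>lo)&(hsv[...,1]<sat)).astype(np.uint8); m=cv2.morphologyEx(m,cv2.MORPH_CLOSE,np.ones((3,3)))
    k,lab,stt,c=cv2.connectedComponentsWithStats(m)
    for i in np.argsort(-stt[1:,4])[:3]+1:
        v,u=np.nonzero(lab==i); P=np.array([onz(n,a+x0,b+y0,z)[:2] for a,b in zip(u,v)])
        r=cv2.minAreaRect((P*1000).astype(np.float32)); print(n,stt[i],np.round(r[0],1),np.round(r[1],1),round(r[2],1),"mean",(P.mean(0)*1000).round(1))
E
python3 - <<'E'
from h import *
for n,roi in(("top",(120,195,235,250)),("side",(270,225,345,300))):
    im=cv2.imread("pics/%s5.png"%n[0])[:,:,::-1].copy(); comp(n,im,.014,roi); comp(n,im,.014,roi,125,40)
    im0=cv2.imread("pics/%s0.png"%n)[:,:,::-1].copy(); comp(n,im0,.014,roi)
# painted tile: depth points on the board
W=world("top",np.load("top0.npy"))
im,d=snap("top");W=world("top",d)[195:250,100:185];k=(W[...,2]>.026)&(W[...,2]<.042);P=W[k];print(len(P),P.mean(0),cv2.minAreaRect((P[:,:2]*1000).astype(np.float32)))
im,d=snap("side");W=world("side",d);k=(W[...,2]>.026)&(W[...,2]<.042)&(abs(W[...,0]-.433)<.05)&(abs(W[...,1]-.27)<.08);P=W[k];print(len(P),P.mean(0),cv2.minAreaRect((P[:,:2]*1000).astype(np.float32)))
E
```

```text
top [ 51  22  41  18 642] [429.4 112.7] [119.   50.6] 87.9 mean [429.3 112.4]
top [25 24 14 19 80] [421.8 231.4] [33.4 51.2] 79.4 mean [420.7 224.2]
top [15 21 12  3 13] [453.8 266.3] [33.8  2.9] 76.6 mean [454.1 266.8]
top [ 51  22  41  19 692] [429.4 111.8] [121.2  52.1] 87.9 mean [429.3 111.7]
top [25 24 15 19 94] [421.6 230.6] [35.1 51.2] 79.4 mean [421.3 224.4]
top [15 21 12  3 13] [453.8 266.3] [33.8  2.9] 76.6 mean [454.1 266.8]
top [ 51  22  41  18 643] [429.4 112.7] [119.   50.6] 87.9 mean [429.3 112.5]
top [34 21  1  1  1] [457.6 225.6] [0. 0.] 0.0 mean [457.6 225.6]
side [ 23  23  25  35 571] [431.1 111.7] [115.2  48.9] 87.7 mean [427.5 124.3]
side [ 34  64  25  11 111] [419.1 208.2] [29.4 49.7] 77.8 mean [417.7 201.7]
side [28 74  1  1  1] [458.3 216.8] [0. 0.] 0.0 mean [458.3 216.8]Traceback (most recent call last):
  File "<stdin>", line 3, in <module>
  File "h.py", line 39, in comp
    v,u=np.nonzero(lab==i); P=np.array([onz(n,a+x0,b+y0,z)[:2] for a,b in zip(u,v)])
                                        ~~~^^^^^^^^^^^^^^^
  File "h.py", line 13, in onz
    K,Rm,t=cam(n); r=Rm.T@np.array([(u-K[0,2])/K[0,0],(v-K[1,2])/K[1,1],1]); c=-Rm.T@t
           ~~~^^^
  File "h.py", line 5, in cam
    m=robot.camera_model(n); return np.array(m["K"]),cv2.Rodrigues(np.array(m["rvec"]))[0],np.array(m["tvec"]).ravel()
ValueError: time passes only in moves, steps and waits
```

```bash
sed -i 's/^def cam(n):/import functools\n@functools.lru_cache\ndef cam(n):/' h.py
python3 - <<'E'
from h import *
im,d=snap("side");W=world("side",d);k=(W[...,2]>.026)&(W[...,2]<.042)&(abs(W[...,0]-.433)<.06)&(abs(W[...,1]-.27)<.09);P=W[k];print(len(P),P.mean(0),cv2.minAreaRect((P[:,:2]*1000).astype(np.float32)))
go([.4295,.1122,.08],down(np.radians(-2.1))); st()
E
```

```text
1316 [0.43468076 0.27567875 0.03179605] ((433.7458190917969, 269.82073974609375), (121.56340789794922, 49.382415771484375), 77.60719299316406)
d [-3.839  0.755  1.213] a [-0.023  0.036 -1.67 ]
t 14.02 [0.4323 0.2688 0.128 ] F [-0.5  0.4 -0.5] w 0.0769 g 0.0
```

```bash
python3 -m pendant '[{"dx":-0.6,"dy":0.12,"dz":0,"ax":0,"ay":0,"az":-0.3},{"dx":-1.4,"dy":0.3,"dz":0,"ax":0,"ay":0,"az":-0.7},{"dx":-2.2,"dy":0.45,"dz":0,"ax":0,"ay":0,"az":-1.1},{"dx":-3.0,"dy":0.6,"dz":0.3,"ax":0,"ay":0,"az":-1.5},{"dx":-3.6,"dy":0.7,"dz":0.7,"ax":0,"ay":0,"az":-1.67},{"dx":-3.84,"dy":0.75,"dz":1.1,"ax":0,"ay":0,"az":-1.67},{"dx":-3.84,"dy":0.75,"dz":1.2,"ax":0,"ay":0,"az":-1.67},{"dx":-3.84,"dy":0.75,"dz":1.2,"ax":0,"ay":0,"az":-1.67},{"dx":-3.84,"dy":0.75,"dz":1.2,"ax":0,"ay":0,"az":-1.67},{"dx":-3.84,"dy":0.75,"dz":1.2,"ax":0,"ay":0,"az":-1.67}]' 1
python3 - <<'E'
from h import *
im,d=snap("side");comp("side",im,.014,(270,225,345,300),125)
go([.4295,.1122,.003],down(np.radians(-2.1)))
E
```

```text
clock: 14.85
eef_pos: [0.4306, 0.1149, 0.0816]
tool_rot: [0.719, 0.695, -0.0, 0.0]
contact_force: [-0.1, 0.5, -0.3]
width: 0.0855
grip_force: 0.0
side [   0    3   55   56 1369] [437.9  71.1] [196.6 135.6] 83.4 mean [439.1  74.7]
side [ 34  64  30  11 131] [413.9 204.9] [28.2 62.5] 87.1 mean [414.7 201.9]
side [69  0  6 13 41] [306.1  -8.5] [51.2 13.2] 87.0 mean [306.6 -16.2]
d [-0.065 -0.03   1.968] a [0.002 0.009 0.023]
```

```bash
python3 -m pendant '[{"dx":-0.03,"dy":-0.03,"dz":0.5,"ax":0,"ay":0,"az":0},{"dx":-0.05,"dy":-0.03,"dz":1.0,"ax":0,"ay":0,"az":0},{"dx":-0.05,"dy":-0.03,"dz":1.4,"ax":0,"ay":0,"az":0},{"dx":-0.05,"dy":-0.03,"dz":1.7,"ax":0,"ay":0,"az":0},{"dx":-0.05,"dy":-0.03,"dz":1.9,"ax":0,"ay":0,"az":0},{"dx":-0.05,"dy":-0.03,"dz":1.97,"ax":0,"ay":0,"az":0},{"dx":-0.05,"dy":-0.03,"dz":1.97,"ax":0,"ay":0,"az":0},{"dx":-0.05,"dy":-0.03,"dz":1.97,"ax":0,"ay":0,"az":0},{"dx":-0.05,"dy":-0.03,"dz":1.97,"ax":0,"ay":0,"az":0}]' 1
python3 -m pendant '[{"dx":0,"dy":0,"dz":0,"ax":0,"ay":0,"az":0},{"dx":0,"dy":0,"dz":0,"ax":0,"ay":0,"az":0},{"dx":0,"dy":0,"dz":0,"ax":0,"ay":0,"az":0},{"dx":0,"dy":0,"dz":0,"ax":0,"ay":0,"az":0},{"dx":0,"dy":0,"dz":0,"ax":0,"ay":0,"az":0},{"dx":0,"dy":0,"dz":0,"ax":0,"ay":0,"az":0}]' -1 70
python3 - <<'E'
from h import *
go([.4295,.1122,.003],down(np.radians(-2.1)))
E
```

```text
clock: 15.65
eef_pos: [0.4296, 0.1114, 0.003]
tool_rot: [0.72, 0.694, -0.0, 0.001]
contact_force: [0.1, 0.8, 0.2]
width: 0.0854
grip_force: 0.0
clock: 16.15
eef_pos: [0.4295, 0.111, 0.0032]
tool_rot: [0.72, 0.694, -0.001, 0.001]
contact_force: [-1.4, -0.8, 8.1]
width: 0.0477
grip_force: 72.1
d [ 0.029 -0.001  0.005] a [ 0.002  0.023 -0.002]
```

```bash
python3 -m pendant '[{"dx":0,"dy":0,"dz":-0.5,"ax":0,"ay":0,"az":0},{"dx":0,"dy":0,"dz":-1.2,"ax":0,"ay":0,"az":0},{"dx":0,"dy":0,"dz":-2.0,"ax":0,"ay":0,"az":0},{"dx":0,"dy":0,"dz":-3.0,"ax":0,"ay":0,"az":0},{"dx":0,"dy":0,"dz":-4.0,"ax":0,"ay":0,"az":0},{"dx":0,"dy":0,"dz":-4.0,"ax":0,"ay":0,"az":0},{"dx":0,"dy":0,"dz":-4.0,"ax":0,"ay":0,"az":0},{"dx":0,"dy":0,"dz":-4.0,"ax":0,"ay":0,"az":0}]'
cat >> h.py <<'E'
def tilt(th): return R.from_rotvec(-np.radians(th)*hx).as_matrix()@down(HY)
def tileto(x,y,z,th,oz=.0038,ox=-.0012):
    M=tilt(th); go(seat+hx*x+hy*y+[0,0,z]+oz*M[:,2]+ox*M[:,0],M)
E
python3 - <<'E'
from h import *
im,d=snap("top");W=world("top",d);k=(W[...,2]>.07)&(W[...,2]<.1);q=W-seat;l=np.stack([q@hx,q@hy,q[...,2]],-1)
for nm,s in(("L",1),("R",-1)):
    for a,b in((.045,.065),):
        m=k&(s*l[...,1]>a)&(s*l[...,1]<b)&(abs(l[...,0])<.045); P=l[m];print(nm,len(P),P.min(0).round(4),P.max(0).round(4),np.median(P,0).round(4))
        # row-wise y extents
P=l[k&(abs(l[...,1])<.085)&(abs(l[...,0])<.02)];print("y range",P[:,1].min(),P[:,1].max())
# colour: bright jaws, rect on z=.093
comp("top",im,.093,(290,190,355,230),140,60)
tileto(0,-.02,.07,13)
E
```

```text
clock: 16.82
eef_pos: [0.4282, 0.1107, 0.1615]
tool_rot: [0.72, 0.694, -0.002, 0.0]
contact_force: [0.7, -0.5, -1.7]
width: 0.0478
grip_force: 73.4
L 117 [-0.0341  0.0452 -0.0059] [0.0299 0.065  0.0202] [-0.0024  0.0576  0.0124]
R 154 [-0.0341 -0.0649 -0.0079] [ 0.0292 -0.0452  0.0181] [-0.002  -0.055   0.0124]
y range -0.065051473507544 0.06773346025021097
top [  0   7  61  28 677] [ 477.5 -264.2] [173.   65.2] 83.9 mean [ 476.7 -264.9]
top [64 21  1  9  9] [ 466.4 -361.4] [ 0.  22.8] 89.7 mean [ 466.4 -361.4]
d [-9.936  1.571  0.43 ] a [ 0.035 -2.134  0.651]
```

```bash
python3 -m pendant '[{"dx":-0.6,"dy":0.1,"dz":0,"ax":0,"ay":0,"az":0},{"dx":-1.4,"dy":0.2,"dz":0,"ax":0,"ay":0,"az":0},{"dx":-2.2,"dy":0.35,"dz":0,"ax":0,"ay":0,"az":0.1},{"dx":-3.0,"dy":0.5,"dz":0,"ax":0,"ay":0,"az":0.2},{"dx":-3.8,"dy":0.6,"dz":0,"ax":0,"ay":0,"az":0.3},{"dx":-4.6,"dy":0.75,"dz":0,"ax":0,"ay":0,"az":0.4},{"dx":-5.4,"dy":0.9,"dz":0,"ax":0,"ay":0,"az":0.5},{"dx":-6.2,"dy":1.0,"dz":0,"ax":0,"ay":0,"az":0.6},{"dx":-7.0,"dy":1.1,"dz":0,"ax":0,"ay":0,"az":0.65},{"dx":-7.8,"dy":1.25,"dz":0,"ax":0,"ay":0,"az":0.65}]'
python3 -m pendant '[{"dx":-0.7,"dy":0.1,"dz":0,"ax":0,"ay":-0.4,"az":0},{"dx":-1.3,"dy":0.2,"dz":0,"ax":0,"ay":-0.8,"az":0},{"dx":-1.8,"dy":0.25,"dz":0,"ax":0,"ay":-1.3,"az":0},{"dx":-2.1,"dy":0.25,"dz":0,"ax":0,"ay":-1.8,"az":0},{"dx":-2.1,"dy":0.25,"dz":0,"ax":0,"ay":-2.15,"az":0},{"dx":-2.1,"dy":0.25,"dz":0,"ax":0,"ay":-2.15,"az":0},{"dx":-2.1,"dy":0.25,"dz":0,"ax":0,"ay":-2.15,"az":0},{"dx":-2.1,"dy":0.25,"dz":0,"ax":0,"ay":-2.15,"az":0}]'
python3 - <<'E'
from h import *
tileto(-.0015,-.02,.05,13);tileto(-.0015,-.016,.018,13)
im,d=snap("side");crop("side",im,200,80,330,220,4,"s6.png")
E
```

```text
clock: 17.7
eef_pos: [0.4655, -0.2033, 0.1602]
tool_rot: [0.743, 0.669, -0.002, -0.002]
contact_force: [0.6, -0.2, -1.6]
width: 0.0478
grip_force: 73.3
clock: 18.37
eef_pos: [0.4681, -0.2864, 0.1617]
tool_rot: [0.738, 0.665, -0.085, 0.074]
contact_force: [-0.5, -0.1, -0.9]
width: 0.0479
grip_force: 73.3
d [0.166 0.161 0.914] a [-0.03  -0.011  0.012]
d [0.443 0.163 1.671] a [-0.03  -0.011  0.012]
```

View pics/s6.png

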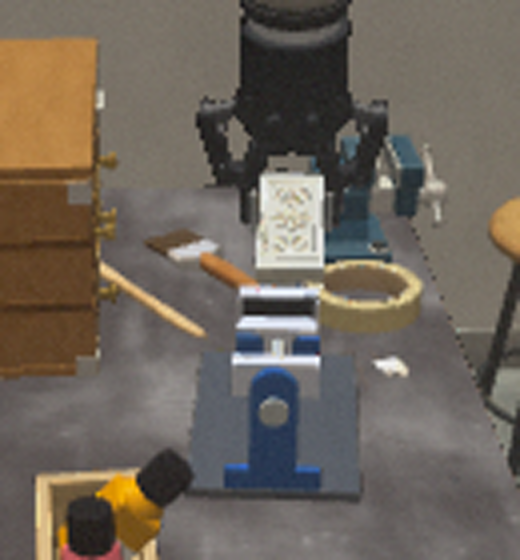

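```bash
python3 -m pendant '[{"dx":0.1,"dy":0.1,"dz":0.4,"ax":-0.03,"ay":0,"az":0},{"dx":0.2,"dy":0.16,"dz":0.8,"ax":-0.03,"ay":0,"az":0},{"dx":0.3,"dy":0.16,"dz":1.2,"ax":-0.03,"ay":0,"az":0},{"dx":0.4,"dy":0.16,"dz":1.5,"ax":-0.03,"ay":0,"az":0},{"dx":0.42,"dy":0.16,"dz":1.65,"ax":-0.03,"ay":0,"az":0},{"dx":0.42,"dy":0.16,"dz":1.7,"ax":-0.03,"ay":0,"az":0},{"dx":0.42,"dy":0.16,"dz":1.7,"ax":-0.03,"ay":0,"az":0},{"dx":0.42,"dy":0.16,"dz":1.7,"ax":-0.03,"ay":0,"az":0},{"dx":0.42,"dy":0.16,"dz":1.7,"ax":-0.03,"ay":0,"az":0}]'
python3 - <<'E'
from h import *
tileto(-.0015,-.016,.0145,13);tileto(-.0015,.015,.0135,13)
E
```

```text
clock: 19.17
eef_pos: [0.4759, -0.2869, 0.094]
tool_rot: [0.738, 0.665, -0.083, 0.078]
contact_force: [0.7, -1.0, -0.4]
width: 0.0478
grip_force: 73.3
d [ 0.076 -0.037  0.108] a [ 0.038  0.01  -0.002]
d [ 0.837 -0.036 -0.043] a [ 0.038  0.01  -0.002]
```

```bash
python3 -m pendant '[{"dx":0.03,"dy":-0.03,"dz":0.06,"ax":0,"ay":0,"az":0},{"dx":0.07,"dy":-0.03,"dz":0.1,"ax":0,"ay":0,"az":0},{"dx":0.2,"dy":-0.03,"dz":0.08,"ax":0,"ay":0,"az":0},{"dx":0.35,"dy":-0.03,"dz":0.05,"ax":0,"ay":0,"az":0},{"dx":0.5,"dy":-0.03,"dz":0.02,"ax":0,"ay":0,"az":0},{"dx":0.65,"dy":-0.03,"dz":-0.01,"ax":0,"ay":0,"az":0},{"dx":0.8,"dy":-0.03,"dz":-0.04,"ax":0,"ay":0,"az":0},{"dx":0.9,"dy":-0.03,"dz":-0.06,"ax":0,"ay":0,"az":0},{"dx":0.9,"dy":-0.03,"dz":-0.06,"ax":0,"ay":0,"az":0},{"dx":0.9,"dy":-0.03,"dz":-0.06,"ax":0,"ay":0,"az":0}]'
python3 - <<'E'
from h import *
tileto(-.0015,.015,.0135,13)
im,d=snap("side");crop("side",im,230,130,310,210,7,"s7.png")
E
```

```text
clock: 20.0
eef_pos: [0.4771, -0.254, 0.0881]
tool_rot: [0.738, 0.664, -0.085, 0.078]
contact_force: [-0.6, -7.8, -0.7]
width: 0.0475
grip_force: 73.3
d [0.003 0.018 0.001] a [ 0.019  0.051 -0.006]
```

View pics/s7.png

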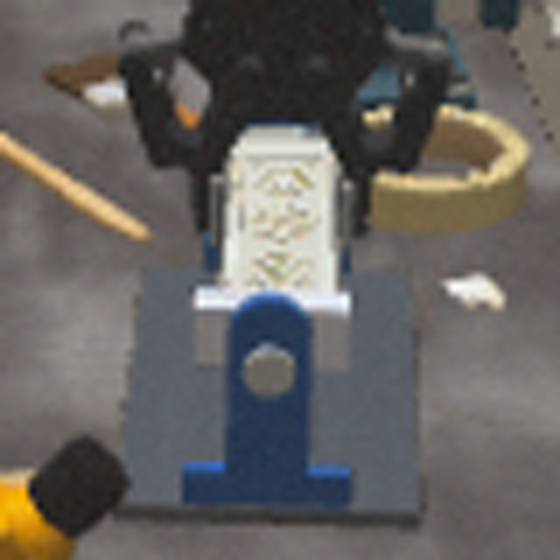

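```bash
python3 - <<'E'
from h import *
tileto(-.0015,.015,.0065,6.5);tileto(-.0015,.0145,.0005,0)
E
```

```text
d [0.059 0.018 0.173] a [ 0.019  1.135 -0.009]
d [0.093 0.018 0.324] a [ 0.02   2.218 -0.008]
```

```bash
python3 -m pendant '[{"dx":0.03,"dy":0.01,"dz":0.09,"ax":0.02,"ay":0.55,"az":0},{"dx":0.06,"dy":0.02,"dz":0.17,"ax":0.02,"ay":1.13,"az":0},{"dx":0.08,"dy":0.02,"dz":0.25,"ax":0.02,"ay":1.7,"az":0},{"dx":0.09,"dy":0.02,"dz":0.32,"ax":0.02,"ay":2.22,"az":0},{"dx":0.09,"dy":0.02,"dz":0.32,"ax":0.02,"ay":2.22,"az":0},{"dx":0.09,"dy":0.02,"dz":0.32,"ax":0.02,"ay":2.22,"az":0},{"dx":0.09,"dy":0.02,"dz":0.32,"ax":0.02,"ay":2.22,"az":0},{"dx":0.09,"dy":0.02,"dz":0.32,"ax":0.02,"ay":2.22,"az":0}]'
python3 - <<'E'
from h import *
tileto(-.0015,.0145,.0005,0)
E
```

```text
clock: 20.72
eef_pos: [0.4772, -0.2545, 0.0743]
tool_rot: [0.744, 0.669, -0.0, -0.0]
contact_force: [-2.0, -8.4, -0.2]
width: 0.0476
grip_force: 73.5
d [ 0.025  0.016 -0.011] a [-0.008  0.004 -0.014]
```

```bash
python3 -m pendant '[{"dx":-0.1,"dy":0,"dz":0,"ax":0,"ay":0,"az":0},{"dx":-0.2,"dy":0,"dz":0,"ax":0,"ay":0,"az":0},{"dx":-0.3,"dy":0,"dz":0,"ax":0,"ay":0,"az":0},{"dx":-0.4,"dy":0,"dz":0,"ax":0,"ay":0,"az":0},{"dx":-0.42,"dy":0,"dz":0,"ax":0,"ay":0,"az":0},{"dx":-0.42,"dy":0,"dz":0,"ax":0,"ay":0,"az":0},{"dx":-0.42,"dy":0,"dz":0,"ax":0,"ay":0,"az":0}]'
python3 - <<'E'
from h import *
tileto(-.0015,.001,.000,0)
E
python3 -m pendant '[{"dx":0,"dy":0,"dz":0,"ax":0,"ay":0,"az":0},{"dx":0,"dy":0,"dz":0,"ax":0,"ay":0,"az":0},{"dx":0,"dy":0,"dz":0,"ax":0,"ay":0,"az":0},{"dx":0,"dy":0,"dz":0,"ax":0,"ay":0,"az":0},{"dx":0,"dy":0,"dz":0,"ax":0,"ay":0,"az":0},{"dx":0,"dy":0,"dz":0,"ax":0,"ay":0,"az":0}]' 1
```

```text
clock: 21.3
eef_pos: [0.476, -0.2668, 0.0742]
tool_rot: [0.743, 0.669, 0.001, -0.003]
contact_force: [-4.2, -0.1, 5.3]
width: 0.0479
grip_force: 74.1
d [-0.006  0.014  0.   ] a [-0.02  -0.05   0.005]
clock: 21.8
eef_pos: [0.4771, -0.267, 0.0738]
tool_rot: [0.743, 0.669, 0.002, -0.002]
contact_force: [-0.1, -0.0, 0.1]
width: 0.0856
grip_force: 0.0
```

Now lift clear and check the seating with depth.

```bash
python3 -m pendant '[{"dx":0,"dy":0,"dz":-0.3,"ax":0,"ay":0,"az":0},{"dx":0,"dy":0,"dz":-1.0,"ax":0,"ay":0,"az":0},{"dx":0,"dy":0,"dz":-2.0,"ax":0,"ay":0,"az":0},{"dx":-0.5,"dy":-1,"dz":-2.5,"ax":0,"ay":0,"az":0},{"dx":-1.2,"dy":-1.9,"dz":-2.5,"ax":0,"ay":0,"az":0},{"dx":-2.0,"dy":-2.6,"dz":-2.5,"ax":0,"ay":0,"az":0},{"dx":-2.7,"dy":-2.7,"dz":-2.5,"ax":0,"ay":0,"az":0},{"dx":-2.9,"dy":-2.7,"dz":-2.5,"ax":0,"ay":0,"az":0},{"dx":-2.9,"dy":-2.7,"dz":-2.5,"ax":0,"ay":0,"az":0},{"dx":-2.9,"dy":-2.7,"dz":-2.5,"ax":0,"ay":0,"az":0}]' -1
python3 - <<'E'
from h import *
im,d=snap("top");W=world("top",d);q=W-seat;l=np.stack([q@hx,q@hy,q[...,2]],-1)
P=l[(abs(l[...,1])<.045)&(abs(l[...,0])<.024)&(abs(l[...,2])<.03)]
A=np.c_[P[:,:2],np.ones(len(P))];print("plane",np.linalg.lstsq(A,P[:,2],rcond=None)[0],len(P))
for a,b in((-.085,-.065),(.065,.085)):
    pass
k=(l[...,2]>.005)&(l[...,2]<.03)&(abs(l[...,0])<.02)&(abs(l[...,1])<.09);print("jaw y",l[k][:,1].min(),l[k][:,1].max())
j=(l[...,2]>.0115)&(l[...,2]<.03)&(abs(l[...,0])<.02)&(abs(l[...,1])<.09); y=l[j][:,1]; print("lips",np.percentile(y[y>0],[2,50,98]),np.percentile(y[y<0],[2,50,98]))
crop("top",im,265,170,395,260,6,"t8.png")
st(); knobL=seat-.118*hy+.0*hx; knobL[2]=.158; p=knobL+.0275*hx+.03*hx; p[2]=.2; go(p,down(HY)); 
E
```

```text
clock: 22.63
eef_pos: [0.3578, -0.3715, 0.1738]
tool_rot: [0.743, 0.669, 0.002, -0.001]
contact_force: [0.1, 0.5, -0.2]
width: 0.0003
grip_force: 0.0
plane [-0.02737733  0.0002294   0.00572301] 482
jaw y -0.06799432632671024 0.07214525300431665
lips [0.0560217  0.06463307 0.0711756 ] [-0.06730093 -0.05856507 -0.02839113]
t 22.68 [ 0.3584 -0.3705  0.1736] F [ 0.5 -0.1  0.3] w 0.0002 g 0.0
d [-0.069  4.14  -0.657] a [ 0.008 -0.057  0.022]
```

View pics/t8.png

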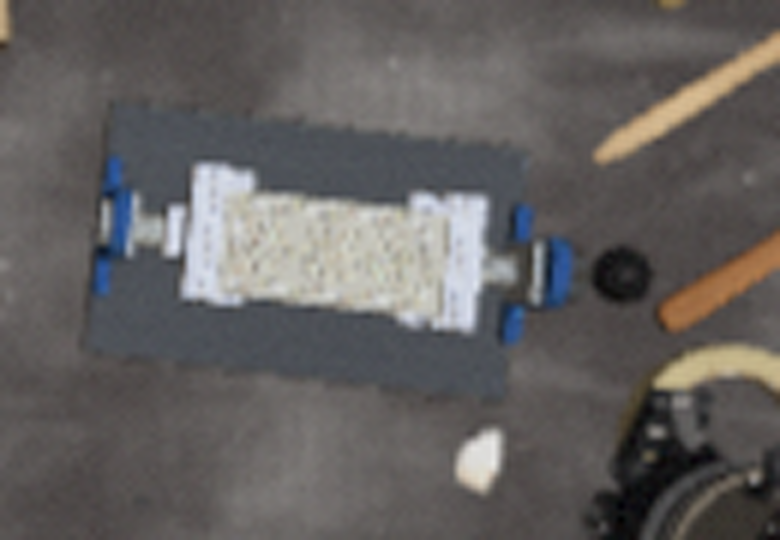

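```bash
python3 -m pendant '[{"dx":0,"dy":0,"dz":-0.7,"ax":0,"ay":0,"az":0},{"dx":-0.07,"dy":0.8,"dz":-0.8,"ax":0,"ay":0,"az":0},{"dx":-0.07,"dy":1.7,"dz":-0.8,"ax":0,"ay":0,"az":0},{"dx":-0.07,"dy":2.6,"dz":-0.8,"ax":0,"ay":0,"az":0},{"dx":-0.07,"dy":3.5,"dz":-0.8,"ax":0,"ay":0,"az":0},{"dx":-0.07,"dy":4.15,"dz":-0.8,"ax":0,"ay":0,"az":0},{"dx":-0.07,"dy":4.15,"dz":-0.7,"ax":0,"ay":0,"az":0},{"dx":-0.07,"dy":4.15,"dz":-0.2,"ax":0,"ay":0,"az":0},{"dx":-0.07,"dy":4.15,"dz":0.5,"ax":0,"ay":0,"az":0},{"dx":-0.07,"dy":4.15,"dz":0.84,"ax":0,"ay":0,"az":0}]' -1
python3 -m pendant '[{"dx":0,"dy":0,"dz":0,"ax":0,"ay":0,"az":0},{"dx":0,"dy":0,"dz":0,"ax":0,"ay":0,"az":0},{"dx":0,"dy":0,"dz":0,"ax":0,"ay":0,"az":0}]' -1
python3 - <<'E'
from h import *
k=seat-.118*hy-.04*hx+.0275*hx; k[2]=.138; go(k,down(HY))
E
```

```text
clock: 23.52
eef_pos: [0.5215, -0.3884, 0.1366]
tool_rot: [0.742, 0.671, 0.002, -0.004]
contact_force: [-1.0, 0.7, -1.2]
width: -0.0002
grip_force: 0.0
clock: 23.77
eef_pos: [0.523, -0.3916, 0.1411]
tool_rot: [0.743, 0.67, 0.002, -0.001]
contact_force: [0.2, 1.0, -0.1]
width: 0.0001
grip_force: 0.0
d [ 0.032 -1.758  0.074] a [ 0.019 -0.042  0.011]
```

```bash
python3 -m pendant '[{"dx":0,"dy":-0.3,"dz":0,"ax":0,"ay":0,"az":0},{"dx":0,"dy":-0.6,"dz":0,"ax":0,"ay":0,"az":0},{"dx":0,"dy":-0.8,"dz":0,"ax":0,"ay":0,"az":0},{"dx":0,"dy":-1.0,"dz":0,"ax":0,"ay":0,"az":0},{"dx":0,"dy":-1.2,"dz":0,"ax":0,"ay":0,"az":0},{"dx":0,"dy":-1.4,"dz":0,"ax":0,"ay":0,"az":0},{"dx":0,"dy":-1.6,"dz":0.05,"ax":0,"ay":0,"az":0},{"dx":0,"dy":-1.75,"dz":0.1,"ax":0,"ay":0,"az":0},{"dx":0,"dy":-1.85,"dz":0.1,"ax":0,"ay":0,"az":0},{"dx":0,"dy":-1.85,"dz":0.1,"ax":0,"ay":0,"az":0}]'
python3 -m pendant '[{"dx":0,"dy":-0.05,"dz":0,"ax":0,"ay":0,"az":0},{"dx":0,"dy":-0.1,"dz":0,"ax":0,"ay":0,"az":0},{"dx":0,"dy":-0.1,"dz":0,"ax":0,"ay":0,"az":0}]' | sed -n 2,4p
python3 -m pendant '[{"dx":0,"dy":-0.05,"dz":0,"ax":0,"ay":0,"az":0},{"dx":0,"dy":-0.1,"dz":0,"ax":0,"ay":0,"az":0},{"dx":0,"dy":-0.1,"dz":0,"ax":0,"ay":0,"az":0}]' | sed -n 2,4p
```

```text
clock: 24.6
eef_pos: [0.453, -0.3849, 0.1384]
tool_rot: [0.743, 0.67, 0.004, 0.003]
contact_force: [7.7, -1.2, 0.0]
width: -0.0002
grip_force: 3.3
eef_pos: [0.4518, -0.3846, 0.1385]
tool_rot: [0.742, 0.67, 0.006, 0.006]
contact_force: [11.9, -2.2, -4.6]
eef_pos: [0.4515, -0.3842, 0.1395]
tool_rot: [0.742, 0.67, 0.008, 0.009]
contact_force: [17.4, -3.0, -6.6]
```

```bash
python3 -m pendant '[{"dx":0,"dy":-0.05,"dz":0,"ax":0,"ay":0,"az":0},{"dx":0,"dy":-0.1,"dz":0,"ax":0,"ay":0,"az":0},{"dx":0,"dy":-0.1,"dz":0,"ax":0,"ay":0,"az":0}]' | sed -n 2,4p
python3 -m pendant '[{"dx":0,"dy":0.5,"dz":0,"ax":0,"ay":0,"az":0},{"dx":0,"dy":1.2,"dz":0,"ax":0,"ay":0,"az":0},{"dx":0,"dy":1.2,"dz":-1,"ax":0,"ay":0,"az":0},{"dx":0,"dy":1.2,"dz":-2,"ax":0,"ay":0,"az":0},{"dx":0,"dy":1.2,"dz":-3,"ax":0,"ay":0,"az":0},{"dx":0.6,"dy":0.8,"dz":-3,"ax":0,"ay":0,"az":0},{"dx":1.4,"dy":0.4,"dz":-3,"ax":0,"ay":0,"az":0},{"dx":2.2,"dy":0,"dz":-3,"ax":0,"ay":0,"az":0},{"dx":3.0,"dy":-0.5,"dz":-3,"ax":0,"ay":0,"az":0},{"dx":3.8,"dy":-1,"dz":-3,"ax":0,"ay":0,"az":0}]' | head -2
python3 -m pendant '[{"dx":0.8,"dy":-0.4,"dz":0,"ax":0,"ay":0,"az":0},{"dx":1.6,"dy":-0.8,"dz":0,"ax":0,"ay":0,"az":0},{"dx":2.4,"dy":-1.0,"dz":0,"ax":0,"ay":0,"az":0},{"dx":3.2,"dy":-1.0,"dz":0,"ax":0,"ay":0,"az":0},{"dx":4.0,"dy":-1.0,"dz":0,"ax":0,"ay":0,"az":0},{"dx":4.8,"dy":-1.0,"dz":0,"ax":0,"ay":0,"az":0},{"dx":5.0,"dy":-1.0,"dz":0,"ax":0,"ay":0,"az":0},{"dx":5.0,"dy":-1.0,"dz":0,"ax":0,"ay":0,"az":0},{"dx":5.0,"dy":-1.0,"dz":0,"ax":0,"ay":0,"az":0}]'
python3 - <<'E'
from h import *
im,d=snap("top");W=world("top",d);cv2.imwrite("pics/t9.png",im[:,:,::-1])
m=(im.max(2)<60)[215:245,350:385];P=W[215:245,350:385][m];P=P[np.nan_to_num(P[:,2])>.13];print("knob",len(P),P.min(0),P.max(0),P.mean(0))
q=W-seat;l=np.stack([q@hx,q@hy,q[...,2]],-1)
P=l[(abs(l[...,1])<.045)&(abs(l[...,0])<.018)&(abs(l[...,2])<.03)]
A=np.c_[P[:,:2],np.ones(len(P))];print("plane",np.linalg.lstsq(A,P[:,2],rcond=None)[0],len(P))
# bottles
rx,ry=ax(3.6)
for n,(u,v) in dict(green=(138.5,185),blue=(183,183),ochre=(252,179),umber=(161,165.5),rose=(227.5,162)).items():
    s=np.s_[int(v)-6:int(v)+7,int(u)-6:int(u)+7]; P=W[s].reshape(-1,3)[(im[s].max(2)<50).ravel()];P=P[np.nan_to_num(P[:,2])>.07]; print(n,len(P),((P.min(0)+P.max(0))/2).round(4),P.max(0).round(4))
E
```

```text
eef_pos: [0.4513, -0.3842, 0.1398]
tool_rot: [0.741, 0.671, 0.01, 0.012]
contact_force: [24.8, -5.2, -12.4]
clock: 26.18
eef_pos: [0.4121, -0.2265, 0.2574]
clock: 26.93
eef_pos: [0.3937, -0.0255, 0.258]
tool_rot: [0.743, 0.67, 0.002, -0.001]
contact_force: [0.1, -0.6, -1.1]
width: 0.0001
grip_force: 0.0
knob 71 [ 0.41471605 -0.39039729  0.13092887] [ 0.43638886 -0.36499004  0.16161239] [ 0.42536507 -0.3766789   0.15346644]
plane [0.46284664 0.00342931 0.00784693] 396
green 105 [0.5472 0.2574 0.089 ] [0.5636 0.2706 0.1022]
blue 102 [0.5548 0.1293 0.089 ] [0.5713 0.1423 0.1017]
ochre 97 [ 0.5658 -0.068   0.0896] [ 0.5821 -0.055   0.1008]
umber 91 [0.6022 0.1934 0.0916] [0.6177 0.2082 0.1121]
rose 27 [0.6112 0.0023 0.1038] [0.6213 0.0136 0.1096]
```

```bash
python3 - <<'E'
from h import *
def cen(im,x0,y0,x1,y1):
    g=im[y0:y1,x0:x1].max(2).astype(float); w=np.clip(75-g,0,30); ys,xs=np.mgrid[y0:y1,x0:x1]; return (w*xs).sum()/w.sum(),(w*ys).sum()/w.sum()
c=cv2.imread("pics/t8.png"); lev=cv2.resize(c,None,fx=1/6,fy=1/6,interpolation=cv2.INTER_AREA)
u,v=cen(lev,362-265,208-170,376-265,223-170); u+=265;v+=170
now=cv2.imread("pics/t9.png"); a=cen(now,358,222,375,239); ini=cv2.imread("pics/top0.png"); b=cen(ini,358,222,375,239)
print((u,v),a,b)
k0=seat-.118*hy; 
P=onz("top",u,v,.158); print("level knob",P, (P-seat)@hx,(P-seat)@hy)
for nm,q in(("now",a),("ini",b)):
    for t in(.45,.52): Q=onz("top",*q,.078+.08*np.cos(t)); print(nm,t,"dx",(P-Q)@hx,"expected",.08*np.sin(t))
E
```

```text
(np.float64(368.09949079514297), np.float64(215.5303564433999)) (np.float64(366.0501992031873), np.float64(229.66294820717133)) (np.float64(366.01974550241334), np.float64(229.32207108380868))
level knob [ 0.46475202 -0.38294307  0.158     ] -0.0010560564278892176 -0.11669271483177426
now 0.45 dx 0.03837969856190594 expected 0.03479724272889842
now 0.52 dx 0.03836605339496761 expected 0.03975041102749894
ini 0.45 dx 0.037473489977688075 expected 0.03479724272889842
ini 0.52 dx 0.03745774742190261 expected 0.03975041102749894
```

```bash
cat >> h.py <<'E'
rx,ry=ax(3.6); K3=np.array([0,0,1.])
def RB(deg):
    "tool axis leaning: deg=45 grips tipped bottle, 0 upright"
    c,s=np.cos(np.radians(deg)),np.sin(np.radians(deg)); z=s*rx-c*K3; y=-ry; return np.stack([np.cross(y,z),y,z],1)
caps=dict(ochre=[.567,-.0685,.0815],blue=[.555,.1298,.0815],green=[.547,.258,.0815])
def bt(n,back,deg=45): M=RB(deg); go(np.array(caps[n])+(.015-back)*M[:,2],M)
E
python3 - <<'E'
from h import *
M=RB(45);go(np.array(caps["ochre"])+.015*M[:,2]-.12*M[:,2],M)
E
```

```text
d [-0.915  2.593  2.549] a [-5.258  6.169 12.637]
```

```bash
python3 -m pendant '[{"dx":-0.05,"dy":0.15,"dz":0.15,"ax":-0.37,"ay":0.43,"az":0.9},{"dx":-0.1,"dy":0.3,"dz":0.3,"ax":-0.74,"ay":0.86,"az":1.8},{"dx":-0.2,"dy":0.5,"dz":0.5,"ax":-1.1,"ay":1.3,"az":2.65},{"dx":-0.3,"dy":0.7,"dz":0.7,"ax":-1.5,"ay":1.7,"az":3.5},{"dx":-0.35,"dy":0.9,"dz":0.9,"ax":-1.85,"ay":2.15,"az":4.4},{"dx":-0.4,"dy":1.1,"dz":1.1,"ax":-2.2,"ay":2.6,"az":5.3},{"dx":-0.5,"dy":1.3,"dz":1.3,"ax":-2.6,"ay":3.0,"az":6.2},{"dx":-0.55,"dy":1.5,"dz":1.5,"ax":-2.95,"ay":3.45,"az":7.1},{"dx":-0.6,"dy":1.7,"dz":1.7,"ax":-3.3,"ay":3.9,"az":8.0},{"dx":-0.65,"dy":1.8,"dz":1.8,"ax":-3.7,"ay":4.3,"az":8.85}]' 0.08
python3 - <<'E'
from h import *
M=RB(45);go(np.array(caps["ochre"])+.015*M[:,2]-.12*M[:,2],M)
E
```

```text
clock: 27.82
eef_pos: [0.4625, -0.061, 0.1847]
tool_rot: [0.929, 0.238, 0.284, -0.008]
contact_force: [0.8, 0.1, 0.4]
width: 0.0464
grip_force: 0.0
d [0.035 0.521 0.96 ] a [-1.523  1.845  3.72 ]
```

```bash
python3 -m pendant '[{"dx":0,"dy":0.1,"dz":0.2,"ax":-0.3,"ay":0.37,"az":0.75},{"dx":0,"dy":0.2,"dz":0.4,"ax":-0.6,"ay":0.74,"az":1.5},{"dx":0,"dy":0.3,"dz":0.6,"ax":-0.9,"ay":1.1,"az":2.25},{"dx":0,"dy":0.4,"dz":0.8,"ax":-1.2,"ay":1.5,"az":3.0},{"dx":0,"dy":0.52,"dz":0.96,"ax":-1.52,"ay":1.84,"az":3.72},{"dx":0,"dy":0.52,"dz":0.96,"ax":-1.52,"ay":1.84,"az":3.72},{"dx":0,"dy":0.52,"dz":0.96,"ax":-1.52,"ay":1.84,"az":3.72},{"dx":0,"dy":0.52,"dz":0.96,"ax":-1.52,"ay":1.84,"az":3.72},{"dx":0,"dy":0.52,"dz":0.96,"ax":-1.52,"ay":1.84,"az":3.72}]'
python3 - <<'E'
from h import *
print(robot.get_obs()["joints"].round(2)); bt("ochre",.05); bt("ochre",0)
E
```

```text
clock: 28.57
eef_pos: [0.4956, -0.0774, 0.1856]
tool_rot: [0.932, 0.036, 0.361, -0.017]
contact_force: [0.1, 0.2, -0.2]
width: 0.046
grip_force: 0.0
[ 0.54 -0.09 -0.32  2.46 -1.36  0.23 -0.02]
d [-0.468 -0.079  2.261] a [-0.148  0.437  0.083]
d [-0.41  -0.059  3.509] a [-0.148  0.437  0.083]
```

```bash
sed -i 's/def bt(n,back,deg=45): M=RB(deg); go(np.array(caps\[n\])+(.015-back)/def bt(n,back,deg=30): M=RB(deg); go(np.array(caps[n])+(.011-back)/' h.py
python3 - <<'E'
from h import *
bt("ochre",.06)
E
```

```text
d [-0.165 -0.081  1.938] a [-0.136 -2.063  0.101]
```

```bash
python3 -m pendant '[{"dx":0,"dy":0,"dz":0.1,"ax":0,"ay":-0.7,"az":0},{"dx":0,"dy":0,"dz":0.3,"ax":0,"ay":-1.4,"az":0},{"dx":-0.05,"dy":-0.03,"dz":0.6,"ax":-0.05,"ay":-2.06,"az":0.1},{"dx":-0.1,"dy":-0.06,"dz":1.0,"ax":-0.1,"ay":-2.06,"az":0.1},{"dx":-0.16,"dy":-0.08,"dz":1.5,"ax":-0.13,"ay":-2.06,"az":0.1},{"dx":-0.16,"dy":-0.08,"dz":1.7,"ax":-0.13,"ay":-2.06,"az":0.1},{"dx":-0.16,"dy":-0.08,"dz":1.7,"ax":-0.13,"ay":-2.06,"az":0.1},{"dx":-0.16,"dy":-0.08,"dz":1.7,"ax":-0.13,"ay":-2.06,"az":0.1},{"dx":-0.16,"dy":-0.08,"dz":1.7,"ax":-0.13,"ay":-2.06,"az":0.1}]'
python3 - <<'E'
from h import *
print(robot.get_obs()["joints"].round(2)); bt("ochre",.06); bt("ochre",0)
E
```

```text
clock: 29.32
eef_pos: [0.5363, -0.0692, 0.1304]
tool_rot: [0.966, 0.031, 0.258, -0.01]
contact_force: [0.1, 0.4, -0.2]
width: 0.0461
grip_force: 0.0
[ 0.49  0.12 -0.41  2.29 -0.16  0.23 -1.26]
d [0.053 0.031 0.218] a [-0.031  0.01   0.012]
d [0.055 0.036 1.717] a [-0.031  0.01   0.012]
```

```bash
python3 -m pendant '[{"dx":0.03,"dy":0.03,"dz":0.4,"ax":0,"ay":0,"az":0},{"dx":0.05,"dy":0.03,"dz":0.8,"ax":0,"ay":0,"az":0},{"dx":0.05,"dy":0.03,"dz":1.2,"ax":0,"ay":0,"az":0},{"dx":0.05,"dy":0.03,"dz":1.5,"ax":0,"ay":0,"az":0},{"dx":0.05,"dy":0.03,"dz":1.7,"ax":0,"ay":0,"az":0},{"dx":0.05,"dy":0.03,"dz":1.7,"ax":0,"ay":0,"az":0},{"dx":0.05,"dy":0.03,"dz":1.7,"ax":0,"ay":0,"az":0},{"dx":0.05,"dy":0.03,"dz":1.7,"ax":0,"ay":0,"az":0}]'
python3 - <<'E'
from h import *
bt("ochre",0); im,d=snap("side");crop("side",im,180,150,300,340,3,"s10.png")
E
```

```text
clock: 29.98
eef_pos: [0.5723, -0.0688, 0.0732]
tool_rot: [0.965, 0.03, 0.259, -0.008]
contact_force: [-0.1, 1.0, -0.2]
width: 0.0464
grip_force: 0.0
d [-0.01  -0.016  0.031] a [-0.005 -0.015 -0.003]
```

View pics/s10.png

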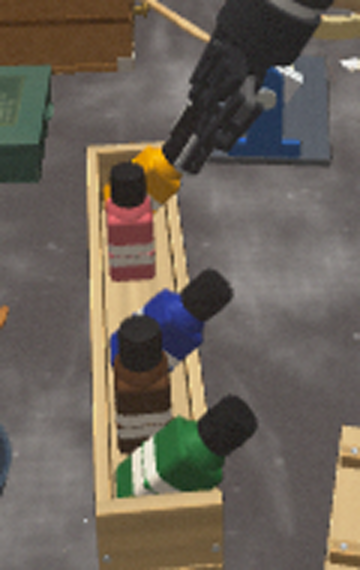

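```bash
python3 -m pendant '[{"dx":0,"dy":0,"dz":0,"ax":0,"ay":0,"az":0},{"dx":0,"dy":0,"dz":0,"ax":0,"ay":0,"az":0},{"dx":0,"dy":0,"dz":0,"ax":0,"ay":0,"az":0},{"dx":0,"dy":0,"dz":0,"ax":0,"ay":0,"az":0},{"dx":0,"dy":0,"dz":0,"ax":0,"ay":0,"az":0}]' -1 60
python3 -m pendant '[{"dx":0.12,"dy":0,"dz":-0.2,"ax":0,"ay":0,"az":0},{"dx":0.3,"dy":0,"dz":-0.5,"ax":0,"ay":0,"az":0},{"dx":0.5,"dy":0,"dz":-0.87,"ax":0,"ay":0,"az":0},{"dx":0.8,"dy":0,"dz":-1.4,"ax":0,"ay":0,"az":0},{"dx":0.8,"dy":0,"dz":-1.4,"ax":0,"ay":0,"az":0},{"dx":0.8,"dy":0,"dz":-1.4,"ax":0,"ay":0,"az":0},{"dx":0.8,"dy":0,"dz":-1.4,"ax":0,"ay":0,"az":0}]'
cat >> h.py <<'E'
lane=np.array([.604,.0983,.008])
def ang(col,ctr):
    "bottle lean from side-view depth points near its body: fit of axis by PCA"
    pass
E
python3 - <<'E'
from h import *
im,d=snap("top");W=world("top",d);q=W-lane;l=np.stack([q@rx,q@ry,q[...,2]],-1)
# lane x-extent: back board inner/outer & lath from depth, y in empty slot
k=(abs(l[...,1]+.03)<.03)&(abs(l[...,0])<.06)
P=l[k];o=np.argsort(P[:,0])
for a in np.arange(-.05,.052,.004):
    s=P[(P[:,0]>=a)&(P[:,0]<a+.004)]; print(round(a,3),len(s),np.median(s[:,2]).round(4) if len(s) else 0,end="; ")
im,d=snap("side");W=world("side",d);hsv=cv2.cvtColor(im,cv2.COLOR_RGB2HSV)
m=(hsv[...,0]>12)&(hsv[...,0]<28)&(hsv[...,1]>200)&(hsv[...,2]>80)&(abs(W[...,1]+.07)<.06)&(W[...,2]>.03)
P=W[m];print(m.sum(),P.mean(0) if m.any() else 0,P.min(0),P.max(0))
st()
E
```

```text
clock: 30.45
eef_pos: [0.572, -0.0688, 0.0738]
tool_rot: [0.965, 0.03, 0.259, -0.009]
contact_force: [-4.4, 0.9, 5.8]
width: 0.0259
grip_force: 58.9
clock: 31.03
eef_pos: [0.5713, -0.0679, 0.1371]
tool_rot: [0.966, 0.031, 0.258, -0.01]
contact_force: [-0.0, -0.0, -1.4]
width: 0.0261
grip_force: 59.2
-0.05 25 -0.0094; -0.046 24 -0.0094; -0.042 50 0.0135; -0.038 25 0.0274; -0.034 23 0.0265; -0.03 10 -0.0016; -0.026 26 -0.002; -0.022 25 -0.0029; -0.018 26 -0.0009; -0.014 25 -0.0023; -0.01 25 -0.0019; -0.006 28 -0.0023; -0.002 19 -0.0015; 0.002 26 -0.0006; 0.006 24 -0.001; 0.01 26 -0.0021; 0.014 23 -0.0029; 0.018 24 -0.0018; 0.022 26 -0.0018; 0.026 83 0.0342; 0.03 26 0.0534; 0.034 19 0.0535; 0.038 0 0; 0.042 0 0; 0.046 19 -0.0086; 0.05 24 -0.011; 237 [ 0.60210438 -0.05297444  0.12132216] [ 0.57344277 -0.07784304  0.08491064] [ 0.63825419 -0.04241456  0.1429894 ]
t 31.13 [ 0.5709 -0.0687  0.1365] F [ 0.3 -0.6 -1. ] w 0.0259 g 59.2
```

```bash
cat >> h.py <<'E'
lane=np.array([.6022,.0982,.008])
def up(n,h,deg=-15,off=.0092,yy=None,x=0):
    "TCP for bottle n upright, foot h above lane floor"
    M=RB(deg); y=(np.array(caps[n])-lane)@ry if yy is None else yy
    C=lane+rx*x+ry*y+[0,0,.086+h]; go(C+off*M[:,2],M)
E
python3 - <<'E'
from h import *
up("ochre",.075)
E
```

```text
d [ 1.147 -0.011 -0.02 ] a [-2.100e-02 -7.483e+00  1.000e-03]
```

```bash
python3 -m pendant '[{"dx":0.4,"dy":0,"dz":-0.3,"ax":0,"ay":-0.9,"az":0},{"dx":0.7,"dy":0,"dz":-0.3,"ax":0,"ay":-1.9,"az":0},{"dx":0.9,"dy":0,"dz":-0.25,"ax":0,"ay":-2.9,"az":0},{"dx":1.0,"dy":0,"dz":-0.2,"ax":0,"ay":-3.9,"az":0},{"dx":1.1,"dy":0,"dz":-0.15,"ax":0,"ay":-4.9,"az":0},{"dx":1.15,"dy":0,"dz":-0.1,"ax":0,"ay":-5.9,"az":0},{"dx":1.15,"dy":0,"dz":-0.02,"ax":-0.02,"ay":-6.9,"az":0},{"dx":1.15,"dy":0,"dz":-0.02,"ax":-0.02,"ay":-7.48,"az":0},{"dx":1.15,"dy":0,"dz":-0.02,"ax":-0.02,"ay":-7.48,"az":0},{"dx":1.15,"dy":0,"dz":-0.02,"ax":-0.02,"ay":-7.48,"az":0}]'
python3 -m pendant '[{"dx":0,"dy":0,"dz":0,"ax":0,"ay":0,"az":0},{"dx":0,"dy":0,"dz":0,"ax":0,"ay":0,"az":0},{"dx":0,"dy":0,"dz":0,"ax":0,"ay":0,"az":0}]' | tail -2
python3 - <<'E'
from h import *
up("ochre",.075); up("ochre",.003); st()
im,d=snap("side");cv2.imwrite("pics/s11.png",im[:,:,::-1]);W=world("side",d);hsv=cv2.cvtColor(im,cv2.COLOR_RGB2HSV)
m=(hsv[...,0]>12)&(hsv[...,0]<28)&(hsv[...,1]>200)&(hsv[...,2]>80)&(abs(W[...,1]+.07)<.06)&(W[...,2]>.05)
m=cv2.morphologyEx(m.astype(np.uint8),cv2.MORPH_OPEN,np.ones((2,2)))>0
P=W[m];print(m.sum(),P.mean(0),np.percentile(P,2,axis=0),np.percentile(P,98,axis=0)); v,u=np.nonzero(m)
print(cv2.minAreaRect(np.c_[u,v].astype(np.float32)), cv2.minAreaRect((np.c_[(P-lane)@rx,P[:,2]]*1000).astype(np.float32)))
E
```

```text
clock: 31.97
eef_pos: [0.6112, -0.0671, 0.1592]
tool_rot: [0.991, 0.031, -0.13, 0.004]
contact_force: [-0.2, -0.3, -1.2]
width: 0.0258
grip_force: 59.4
width: 0.0259
grip_force: 59.4
d [ 0.004 -0.018  0.052] a [-0.008 -0.037 -0.005]
d [ 0.463 -0.017  1.793] a [-0.008 -0.037 -0.005]
t 32.22 [ 0.6106 -0.0665  0.1622] F [-0.3  0.3 -0.8] w 0.0259 g 59.4
166 [nan nan nan] [nan nan nan] [nan nan nan]
((223.0, 190.5), (25.0, 14.0), 90.0) ((-3.4764719009399414, 76.07355499267578), (156.12405395507812, 36.84432601928711), 84.90225219726562)
```

```bash
cat >> h.py <<'E'
def lean(colour,y0,zmin=.05,zmax=.2):
    H={"ochre":(12,28),"blue":(105,130),"green":(60,95)}[colour]
    im,d=snap("side");W=world("side",d);hsv=cv2.cvtColor(im,cv2.COLOR_RGB2HSV)
    q=W-lane;l=np.stack([q@rx,q@ry,W[...,2]],-1)
    m=(hsv[...,0]>H[0])&(hsv[...,0]<H[1])&(hsv[...,1]>150)&(abs(l[...,1]-y0)<.03)&(l[...,2]>zmin)&(l[...,2]<zmax)
    P=l[m]
    for z in np.arange(zmin,zmax,.006):
        s=P[(P[:,2]>=z)&(P[:,2]<z+.006)]
        if len(s)>4: print("z %.3f n %d x %.4f..%.4f"%(z,len(s),s[:,0].min(),s[:,0].max()))
E
python3 - <<'E'
from h import *
lean("ochre",-.167)
E
```

```text
z 0.086 n 26 x -0.0145..0.0212
z 0.092 n 25 x -0.0146..0.0211
z 0.098 n 16 x -0.0147..0.0184
z 0.122 n 22 x -0.0130..0.0196
z 0.128 n 32 x -0.0160..0.0216
z 0.134 n 28 x -0.0133..0.0191
z 0.140 n 43 x -0.0152..0.0212
z 0.146 n 51 x -0.0147..0.0205
z 0.152 n 22 x -0.0122..0.0177
```

```bash
python3 -m pendant '[{"dx":0.0,"dy":-0.02,"dz":0.2,"ax":0,"ay":0,"az":0},{"dx":0.05,"dy":-0.02,"dz":0.5,"ax":0,"ay":0,"az":0},{"dx":0.15,"dy":-0.02,"dz":0.9,"ax":0,"ay":0,"az":0},{"dx":0.25,"dy":-0.02,"dz":1.3,"ax":0,"ay":0,"az":0},{"dx":0.33,"dy":-0.02,"dz":1.6,"ax":0,"ay":0,"az":0},{"dx":0.39,"dy":-0.02,"dz":1.8,"ax":0,"ay":0,"az":0},{"dx":0.39,"dy":-0.02,"dz":1.8,"ax":0,"ay":0,"az":0},{"dx":0.39,"dy":-0.02,"dz":1.8,"ax":0,"ay":0,"az":0},{"dx":0.39,"dy":-0.02,"dz":1.8,"ax":0,"ay":0,"az":0}]'
python3 -m pendant '[{"dx":0.005,"dy":0,"dz":0.03,"ax":0,"ay":0,"az":0},{"dx":0.015,"dy":0,"dz":0.06,"ax":0,"ay":0,"az":0},{"dx":0.015,"dy":0,"dz":0.06,"ax":0,"ay":0,"az":0},{"dx":0.015,"dy":0,"dz":0.06,"ax":0,"ay":0,"az":0}]'
python3 - <<'E'
from h import *
up("ochre",.0)
E
```

```text
clock: 33.07
eef_pos: [0.608, -0.0657, 0.0879]
tool_rot: [0.991, 0.031, -0.129, 0.004]
contact_force: [0.2, -0.1, -1.9]
width: 0.0258
grip_force: 59.4
clock: 33.4
eef_pos: [0.6082, -0.0658, 0.0865]
tool_rot: [0.991, 0.031, -0.129, 0.004]
contact_force: [-0.7, 0.2, 5.2]
width: 0.0263
grip_force: 60.0
d [0.055 0.003 0.021] a [ 0.006 -0.035  0.004]
```

```bash
python3 -m pendant '[{"dx":0,"dy":0,"dz":0,"ax":0,"ay":0,"az":0},{"dx":0,"dy":0,"dz":0,"ax":0,"ay":0,"az":0},{"dx":0,"dy":0,"dz":0,"ax":0,"ay":0,"az":0},{"dx":0,"dy":0,"dz":-0.2,"ax":0,"ay":0,"az":0},{"dx":0,"dy":0,"dz":-0.7,"ax":0,"ay":0,"az":0},{"dx":0,"dy":0,"dz":-1.4,"ax":0,"ay":0,"az":0},{"dx":0,"dy":0,"dz":-2.1,"ax":0,"ay":0,"az":0},{"dx":0,"dy":0,"dz":-2.5,"ax":0,"ay":0,"az":0},{"dx":0,"dy":0,"dz":-2.5,"ax":0,"ay":0,"az":0},{"dx":0,"dy":0,"dz":-2.5,"ax":0,"ay":0,"az":0}]' 0.08
python3 - <<'E'
from h import *
lean("ochre",-.167,.03,.12)
print(robot.get_obs()["joints"].round(2)); M=RB(30);go(np.array(caps["blue"])+(.011-.1)*M[:,2],M)
E
```

```text
clock: 34.23
eef_pos: [0.6339, -0.0643, 0.183]
tool_rot: [0.991, 0.031, -0.128, 0.005]
contact_force: [-0.2, 0.1, -0.3]
width: 0.0464
grip_force: 0.0
z 0.048 n 5 x -0.0157..-0.0105
z 0.054 n 7 x -0.0159..0.0188
z 0.060 n 5 x -0.0161..-0.0107
z 0.066 n 19 x -0.0180..0.0191
z 0.072 n 20 x -0.0149..0.0165
[-0.51  0.75  0.92  1.42 -0.48  1.49 -1.08]
d [-2.513 -4.958  1.267] a [2.00e-03 7.48e+00 4.00e-03]
```

```bash
python3 -m pendant '[{"dx":-0.2,"dy":-0.5,"dz":0,"ax":0,"ay":0.8,"az":0},{"dx":-0.5,"dy":-1.2,"dz":0,"ax":0,"ay":1.7,"az":0},{"dx":-0.9,"dy":-1.9,"dz":0,"ax":0,"ay":2.7,"az":0},{"dx":-1.3,"dy":-2.6,"dz":0.1,"ax":0,"ay":3.7,"az":0},{"dx":-1.7,"dy":-3.3,"dz":0.4,"ax":0,"ay":4.7,"az":0},{"dx":-2.0,"dy":-4.0,"dz":0.7,"ax":0,"ay":5.7,"az":0},{"dx":-2.3,"dy":-4.6,"dz":1.0,"ax":0,"ay":6.7,"az":0},{"dx":-2.5,"dy":-4.96,"dz":1.26,"ax":0,"ay":7.48,"az":0},{"dx":-2.5,"dy":-4.96,"dz":1.26,"ax":0,"ay":7.48,"az":0},{"dx":-2.5,"dy":-4.96,"dz":1.26,"ax":0,"ay":7.48,"az":0}]'
python3 -m pendant '[{"dx":0,"dy":0,"dz":0,"ax":0,"ay":0,"az":0},{"dx":0,"dy":0,"dz":0,"ax":0,"ay":0,"az":0},{"dx":0,"dy":0,"dz":0,"ax":0,"ay":0,"az":0}]' 0.08 | head -2
python3 - <<'E'
from h import *
print(robot.get_obs()["joints"].round(2)); bt("blue",.06); bt("blue",0)
E
```

```text
clock: 35.12
eef_pos: [0.512, 0.1207, 0.1581]
tool_rot: [0.968, 0.029, 0.249, -0.0]
contact_force: [0.1, -2.4, 0.7]
width: 0.046
grip_force: 0.0
clock: 35.37
eef_pos: [0.5159, 0.1196, 0.161]
[-1.77  0.14  1.44  2.3   0.06  0.34 -1.92]
d [-0.116 -0.207  0.992] a [ 0.148  0.177 -0.011]
d [-0.088 -0.231  2.491] a [ 0.148  0.177 -0.011]
```

```bash
python3 -m pendant '[{"dx":-0.1,"dy":-0.21,"dz":0.3,"ax":0.15,"ay":0.18,"az":0},{"dx":-0.1,"dy":-0.21,"dz":0.6,"ax":0.15,"ay":0.18,"az":0},{"dx":-0.1,"dy":-0.21,"dz":0.99,"ax":0.15,"ay":0.18,"az":0},{"dx":-0.1,"dy":-0.21,"dz":0.99,"ax":0.15,"ay":0.18,"az":0},{"dx":-0.1,"dy":-0.21,"dz":0.99,"ax":0.15,"ay":0.18,"az":0},{"dx":-0.1,"dy":-0.21,"dz":0.99,"ax":0.15,"ay":0.18,"az":0}]'
python3 - <<'E'
from h import *
print(robot.get_obs()["joints"].round(2)); bt("blue",.06); bt("blue",0)
E
```

```text
clock: 35.87
eef_pos: [0.5322, 0.1262, 0.1236]
tool_rot: [0.966, 0.028, 0.259, -0.007]
contact_force: [0.1, -0.0, -0.3]
width: 0.046
grip_force: 0.0
[-0.99  0.15  0.62  2.31  0.38  0.23 -2.26]
d [-0.029 -0.055 -0.026] a [ 0.024  0.003 -0.042]
d [-0.028 -0.059  1.474] a [ 0.024  0.003 -0.042]
```

```bash
python3 -m pendant '[{"dx":-0.03,"dy":-0.06,"dz":0.3,"ax":0,"ay":0,"az":-0.04},{"dx":-0.03,"dy":-0.06,"dz":0.7,"ax":0,"ay":0,"az":-0.04},{"dx":-0.03,"dy":-0.06,"dz":1.1,"ax":0,"ay":0,"az":-0.04},{"dx":-0.03,"dy":-0.06,"dz":1.35,"ax":0,"ay":0,"az":-0.04},{"dx":-0.03,"dy":-0.06,"dz":1.47,"ax":0,"ay":0,"az":-0.04},{"dx":-0.03,"dy":-0.06,"dz":1.47,"ax":0,"ay":0,"az":-0.04},{"dx":-0.03,"dy":-0.06,"dz":1.47,"ax":0,"ay":0,"az":-0.04},{"dx":-0.03,"dy":-0.06,"dz":1.47,"ax":0,"ay":0,"az":-0.04}]'
python3 - <<'E'
from h import *
bt("blue",0)
E
python3 -m pendant '[{"dx":0,"dy":0,"dz":0,"ax":0,"ay":0,"az":0},{"dx":0,"dy":0,"dz":0,"ax":0,"ay":0,"az":0},{"dx":0,"dy":0,"dz":0,"ax":0,"ay":0,"az":0},{"dx":0,"dy":0,"dz":0,"ax":0,"ay":0,"az":0},{"dx":0,"dy":0,"dz":0,"ax":0,"ay":0,"az":0}]' -1 60
```

```text
clock: 36.53
eef_pos: [0.56, 0.1308, 0.0743]
tool_rot: [0.966, 0.029, 0.257, -0.007]
contact_force: [0.2, 0.3, 0.9]
width: 0.046
grip_force: 0.0
d [-0.018  0.017  0.056] a [ 0.024  0.034 -0.03 ]
clock: 36.95
eef_pos: [0.5592, 0.1334, 0.0749]
tool_rot: [0.966, 0.033, 0.258, -0.008]
contact_force: [-0.6, -0.2, 2.0]
width: 0.0259
grip_force: 58.8
```

```bash
python3 -m pendant '[{"dx":0.12,"dy":0,"dz":-0.2,"ax":0,"ay":0,"az":0},{"dx":0.3,"dy":0,"dz":-0.5,"ax":0,"ay":0,"az":0},{"dx":0.5,"dy":0,"dz":-0.87,"ax":0,"ay":0,"az":0},{"dx":0.8,"dy":0,"dz":-1.4,"ax":0,"ay":0,"az":0},{"dx":1.0,"dy":0,"dz":-1.73,"ax":0,"ay":0,"az":0},{"dx":1.0,"dy":0,"dz":-1.73,"ax":0,"ay":0,"az":0},{"dx":1.0,"dy":0,"dz":-1.73,"ax":0,"ay":0,"az":0},{"dx":1.0,"dy":0,"dz":-1.73,"ax":0,"ay":0,"az":0}]'
python3 - <<'E'
from h import *
up("blue",.075,yy=.029)
E
```

```text
clock: 37.62
eef_pos: [0.5583, 0.1325, 0.1528]
tool_rot: [0.966, 0.032, 0.256, -0.007]
contact_force: [0.2, -0.0, -2.1]
width: 0.0257
grip_force: 58.9
d [0.942 0.202 0.328] a [ 0.021 -7.449  0.033]
```

```bash
python3 -m pendant '[{"dx":0.3,"dy":0.05,"dz":-0.1,"ax":0,"ay":-0.9,"az":0},{"dx":0.5,"dy":0.1,"dz":-0.1,"ax":0,"ay":-1.9,"az":0},{"dx":0.7,"dy":0.15,"dz":0,"ax":0,"ay":-2.9,"az":0},{"dx":0.8,"dy":0.2,"dz":0.1,"ax":0,"ay":-3.9,"az":0},{"dx":0.9,"dy":0.2,"dz":0.2,"ax":0,"ay":-4.9,"az":0},{"dx":0.94,"dy":0.2,"dz":0.3,"ax":0,"ay":-5.9,"az":0},{"dx":0.94,"dy":0.2,"dz":0.33,"ax":0.02,"ay":-6.9,"az":0.03},{"dx":0.94,"dy":0.2,"dz":0.33,"ax":0.02,"ay":-7.45,"az":0.03},{"dx":0.94,"dy":0.2,"dz":0.33,"ax":0.02,"ay":-7.45,"az":0.03},{"dx":0.94,"dy":0.2,"dz":0.33,"ax":0.02,"ay":-7.45,"az":0.03}]'
python3 -m pendant '[{"dx":0,"dy":0,"dz":0,"ax":0,"ay":0,"az":0},{"dx":0,"dy":0,"dz":0,"ax":0,"ay":0,"az":0},{"dx":0,"dy":0,"dz":0,"ax":0,"ay":0,"az":0}]' | tail -2
python3 - <<'E'
from h import *
up("blue",.075,yy=.029); up("blue",.003,yy=.029); lean("blue",.029,.06,.17)
E
```

```text
clock: 38.45
eef_pos: [0.5986, 0.1275, 0.1587]
tool_rot: [0.991, 0.031, -0.131, 0.004]
contact_force: [-0.8, -0.4, -2.4]
width: 0.0259
grip_force: 59.0
width: 0.0258
grip_force: 59.0
d [0.003 0.017 0.049] a [ 0.002 -0.03   0.012]
d [0.463 0.017 1.789] a [ 0.002 -0.03   0.012]
z 0.138 n 14 x -0.0125..0.0197
z 0.144 n 58 x -0.0151..0.0183
z 0.150 n 36 x -0.0140..0.0174
```

```bash
python3 -m pendant '[{"dx":0.0,"dy":0.02,"dz":0.2,"ax":0,"ay":0,"az":0},{"dx":0.05,"dy":0.02,"dz":0.5,"ax":0,"ay":0,"az":0},{"dx":0.15,"dy":0.02,"dz":0.9,"ax":0,"ay":0,"az":0},{"dx":0.25,"dy":0.02,"dz":1.3,"ax":0,"ay":0,"az":0},{"dx":0.35,"dy":0.02,"dz":1.6,"ax":0,"ay":0,"az":0},{"dx":0.41,"dy":0.02,"dz":1.8,"ax":0,"ay":0,"az":0},{"dx":0.41,"dy":0.02,"dz":1.8,"ax":0,"ay":0,"az":0},{"dx":0.41,"dy":0.02,"dz":1.8,"ax":0,"ay":0,"az":0},{"dx":0.41,"dy":0.02,"dz":1.8,"ax":0,"ay":0,"az":0}]'
python3 -m pendant '[{"dx":0.005,"dy":0,"dz":0.03,"ax":0,"ay":0,"az":0},{"dx":0.015,"dy":0,"dz":0.06,"ax":0,"ay":0,"az":0},{"dx":0.015,"dy":0,"dz":0.06,"ax":0,"ay":0,"az":0},{"dx":0.015,"dy":0,"dz":0.06,"ax":0,"ay":0,"az":0}]'
python3 - <<'E'
from h import *
up("blue",.0,yy=.029)
E
```

```text
clock: 39.5
eef_pos: [0.5965, 0.127, 0.0875]
tool_rot: [0.991, 0.032, -0.129, 0.003]
contact_force: [0.6, -0.1, -1.1]
width: 0.0262
grip_force: 59.1
clock: 39.83
eef_pos: [0.5968, 0.127, 0.0865]
tool_rot: [0.991, 0.032, -0.129, 0.004]
contact_force: [-0.5, -0.7, 5.3]
width: 0.0258
grip_force: 59.9
d [0.038 0.003 0.026] a [-0.008 -0.029  0.009]
```

```bash
python3 -m pendant '[{"dx":0,"dy":0,"dz":0,"ax":0,"ay":0,"az":0},{"dx":0,"dy":0,"dz":0,"ax":0,"ay":0,"az":0},{"dx":0,"dy":0,"dz":0,"ax":0,"ay":0,"az":0},{"dx":0,"dy":0,"dz":-0.2,"ax":0,"ay":0,"az":0},{"dx":0,"dy":0,"dz":-0.7,"ax":0,"ay":0,"az":0},{"dx":0,"dy":0,"dz":-1.4,"ax":0,"ay":0,"az":0},{"dx":0,"dy":0,"dz":-2.1,"ax":0,"ay":0,"az":0},{"dx":0,"dy":0,"dz":-2.5,"ax":0,"ay":0,"az":0},{"dx":0,"dy":0,"dz":-2.5,"ax":0,"ay":0,"az":0},{"dx":0,"dy":0,"dz":-2.5,"ax":0,"ay":0,"az":0}]' -0.06
python3 - <<'E'
from h import *
lean("blue",.029,.02,.12)
print(robot.get_obs()["joints"].round(2)); M=RB(30);go(np.array(caps["green"])+(.011-.08)*M[:,2],M)
E
```

```text
clock: 40.67
eef_pos: [0.6227, 0.1285, 0.1828]
tool_rot: [0.991, 0.031, -0.128, 0.003]
contact_force: [0.8, -0.6, 0.1]
width: 0.0403
grip_force: 0.0
z 0.068 n 20 x -0.0164..0.0172
z 0.074 n 31 x -0.0137..0.0168
[ 0.02  0.59 -0.4   1.4   0.15  1.44 -1.9 ]
d [-2.176 -3.358  1.621] a [-6.000e-03  7.486e+00  6.000e-03]
```

```bash
python3 -m pendant '[{"dx":-0.3,"dy":-0.4,"dz":0,"ax":0,"ay":0.8,"az":0},{"dx":-0.7,"dy":-0.9,"dz":0,"ax":0,"ay":1.7,"az":0},{"dx":-1.0,"dy":-1.5,"dz":0.1,"ax":0,"ay":2.7,"az":0},{"dx":-1.3,"dy":-2.0,"dz":0.3,"ax":0,"ay":3.7,"az":0},{"dx":-1.6,"dy":-2.5,"dz":0.6,"ax":0,"ay":4.7,"az":0},{"dx":-1.9,"dy":-2.9,"dz":0.9,"ax":0,"ay":5.7,"az":0},{"dx":-2.1,"dy":-3.2,"dz":1.3,"ax":0,"ay":6.7,"az":0},{"dx":-2.17,"dy":-3.36,"dz":1.6,"ax":0,"ay":7.48,"az":0},{"dx":-2.17,"dy":-3.36,"dz":1.6,"ax":0,"ay":7.48,"az":0},{"dx":-2.17,"dy":-3.36,"dz":1.6,"ax":0,"ay":7.48,"az":0}]' 0.08
python3 -m pendant '[{"dx":0,"dy":0,"dz":0,"ax":0,"ay":0,"az":0},{"dx":0,"dy":0,"dz":0,"ax":0,"ay":0,"az":0},{"dx":0,"dy":0,"dz":0,"ax":0,"ay":0,"az":0},{"dx":0,"dy":0,"dz":0,"ax":0,"ay":0,"az":0}]' 0.08 | head -2
python3 - <<'E'
from h import *
print(robot.get_obs()["joints"].round(2)); bt("green",.06); bt("green",0)
E
```

```text
clock: 41.55
eef_pos: [0.5076, 0.2555, 0.1379]
tool_rot: [0.966, 0.035, 0.256, -0.007]
contact_force: [0.3, 0.4, -0.2]
width: 0.0462
grip_force: 0.0
clock: 41.88
eef_pos: [0.515, 0.2555, 0.1431]
[-0.42  0.17 -0.32  2.19  0.83  0.51 -2.92]
d [-0.076 -0.012  0.51 ] a [-0.003 -0.007 -0.027]
d [-0.077 -0.012  2.01 ] a [-0.003 -0.007 -0.027]
```

```bash
python3 -m pendant '[{"dx":-0.04,"dy":-0.01,"dz":0.4,"ax":0,"ay":0,"az":0},{"dx":-0.08,"dy":-0.01,"dz":0.9,"ax":0,"ay":0,"az":0},{"dx":-0.08,"dy":-0.01,"dz":1.4,"ax":0,"ay":0,"az":0},{"dx":-0.08,"dy":-0.01,"dz":1.8,"ax":0,"ay":0,"az":0},{"dx":-0.08,"dy":-0.01,"dz":2.0,"ax":0,"ay":0,"az":0},{"dx":-0.08,"dy":-0.01,"dz":2.0,"ax":0,"ay":0,"az":0},{"dx":-0.08,"dy":-0.01,"dz":2.0,"ax":0,"ay":0,"az":0},{"dx":-0.08,"dy":-0.01,"dz":2.0,"ax":0,"ay":0,"az":0},{"dx":-0.08,"dy":-0.01,"dz":2.0,"ax":0,"ay":0,"az":0}]'
python3 - <<'E'
from h import *
bt("green",0)
E
python3 -m pendant '[{"dx":0,"dy":0,"dz":0,"ax":0,"ay":0,"az":0},{"dx":0,"dy":0,"dz":0,"ax":0,"ay":0,"az":0},{"dx":0,"dy":0,"dz":0,"ax":0,"ay":0,"az":0},{"dx":0,"dy":0,"dz":0,"ax":0,"ay":0,"az":0},{"dx":0,"dy":0,"dz":0,"ax":0,"ay":0,"az":0}]' -1 60
```

```text
clock: 42.63
eef_pos: [0.551, 0.2589, 0.0724]
tool_rot: [0.965, 0.03, 0.259, -0.009]
contact_force: [0.0, -0.3, 0.5]
width: 0.0466
grip_force: 0.0
d [0.026 0.017 0.027] a [-0.018 -0.008 -0.012]
clock: 43.05
eef_pos: [0.5508, 0.2589, 0.0721]
tool_rot: [0.965, 0.03, 0.259, -0.009]
contact_force: [-2.4, -0.7, 4.8]
width: 0.0264
grip_force: 59.1
```

```bash
python3 -m pendant '[{"dx":0.12,"dy":0,"dz":-0.2,"ax":0,"ay":0,"az":0},{"dx":0.3,"dy":0,"dz":-0.5,"ax":0,"ay":0,"az":0},{"dx":0.5,"dy":0,"dz":-0.87,"ax":0,"ay":0,"az":0},{"dx":0.8,"dy":0,"dz":-1.4,"ax":0,"ay":0,"az":0},{"dx":1.0,"dy":0,"dz":-1.73,"ax":0,"ay":0,"az":0},{"dx":1.0,"dy":0,"dz":-1.73,"ax":0,"ay":0,"az":0},{"dx":1.0,"dy":0,"dz":-1.73,"ax":0,"ay":0,"az":0},{"dx":1.0,"dy":0,"dz":-1.73,"ax":0,"ay":0,"az":0}]'
python3 - <<'E'
from h import *
up("green",.075,yy=.159)
E
```

```text
clock: 43.72
eef_pos: [0.5497, 0.258, 0.1499]
tool_rot: [0.966, 0.031, 0.258, -0.008]
contact_force: [-0.6, -0.8, -1.3]
width: 0.0259
grip_force: 59.2
d [0.994 0.095 0.277] a [ 8.00e-03 -7.48e+00  2.00e-03]
```

```bash
python3 -m pendant '[{"dx":0.3,"dy":0.05,"dz":-0.1,"ax":0,"ay":-0.9,"az":0},{"dx":0.5,"dy":0.1,"dz":-0.1,"ax":0,"ay":-1.9,"az":0},{"dx":0.7,"dy":0.1,"dz":0,"ax":0,"ay":-2.9,"az":0},{"dx":0.8,"dy":0.1,"dz":0.1,"ax":0,"ay":-3.9,"az":0},{"dx":0.9,"dy":0.1,"dz":0.2,"ax":0,"ay":-4.9,"az":0},{"dx":1.0,"dy":0.1,"dz":0.25,"ax":0,"ay":-5.9,"az":0},{"dx":1.0,"dy":0.1,"dz":0.28,"ax":0,"ay":-6.9,"az":0},{"dx":1.0,"dy":0.1,"dz":0.28,"ax":0,"ay":-7.48,"az":0},{"dx":1.0,"dy":0.1,"dz":0.28,"ax":0,"ay":-7.48,"az":0},{"dx":1.0,"dy":0.1,"dz":0.28,"ax":0,"ay":-7.48,"az":0}]'
python3 -m pendant '[{"dx":0,"dy":0,"dz":0,"ax":0,"ay":0,"az":0},{"dx":0,"dy":0,"dz":0,"ax":0,"ay":0,"az":0},{"dx":0,"dy":0,"dz":0,"ax":0,"ay":0,"az":0}]' | tail -2
python3 - <<'E'
from h import *
up("green",.075,yy=.159); up("green",.003,yy=.159); lean("green",.159,.06,.17)
E
```

```text
clock: 44.55
eef_pos: [0.5907, 0.2566, 0.1587]
tool_rot: [0.991, 0.031, -0.131, 0.005]
contact_force: [-0.5, 0.5, -1.4]
width: 0.0264
grip_force: 59.2
width: 0.026
grip_force: 59.2
d [0.007 0.026 0.055] a [-0.004 -0.028  0.018]
d [0.468 0.028 1.795] a [-0.004 -0.028  0.018]
```

```bash
python3 -m pendant '[{"dx":0.0,"dy":0.02,"dz":0.2,"ax":0,"ay":0,"az":0},{"dx":0.05,"dy":0.02,"dz":0.5,"ax":0,"ay":0,"az":0},{"dx":0.15,"dy":0.02,"dz":0.9,"ax":0,"ay":0,"az":0},{"dx":0.25,"dy":0.02,"dz":1.3,"ax":0,"ay":0,"az":0},{"dx":0.35,"dy":0.02,"dz":1.6,"ax":0,"ay":0,"az":0},{"dx":0.41,"dy":0.02,"dz":1.8,"ax":0,"ay":0,"az":0},{"dx":0.41,"dy":0.02,"dz":1.8,"ax":0,"ay":0,"az":0},{"dx":0.41,"dy":0.02,"dz":1.8,"ax":0,"ay":0,"az":0},{"dx":0.41,"dy":0.02,"dz":1.8,"ax":0,"ay":0,"az":0}]'
python3 -m pendant '[{"dx":0.005,"dy":0,"dz":0.03,"ax":0,"ay":0,"az":0},{"dx":0.015,"dy":0,"dz":0.06,"ax":0,"ay":0,"az":0},{"dx":0.015,"dy":0,"dz":0.06,"ax":0,"ay":0,"az":0},{"dx":0.015,"dy":0,"dz":0.06,"ax":0,"ay":0,"az":0}]'
python3 - <<'E'
from h import *
up("green",.0,yy=.159)
im,d=snap("side");W=world("side",d);q=W-lane;x,y,z=q@rx,q@ry,W[...,2]
m=(abs(y-.178)<.012)&(z>.03)&(z<.08)&(abs(x)<.045)&(im[...,1].astype(int)>im[...,0].astype(int)+15)
for a in np.arange(.02,.11,.008):
    s=m&(z>=a)&(z<a+.008)
    if s.sum()>4: print("%.3f"%a,s.sum(),x[s].min().round(4),x[s].max().round(4))
E
```

```text
clock: 45.6
eef_pos: [0.5886, 0.2565, 0.0879]
tool_rot: [0.991, 0.031, -0.129, 0.004]
contact_force: [0.9, -0.4, -0.8]
width: 0.0259
grip_force: 59.2
clock: 45.93
eef_pos: [0.5887, 0.2566, 0.086]
tool_rot: [0.991, 0.031, -0.129, 0.004]
contact_force: [-0.1, -0.7, 1.9]
width: 0.0264
grip_force: 59.4
d [ 0.034 -0.001  0.015] a [-0.01  -0.028  0.008]
0.044 28 -0.0139 0.0201
0.052 59 -0.0141 0.02
0.060 64 -0.0142 0.0211
0.068 97 -0.0151 0.021
0.076 24 -0.0112 0.0167
```

```bash
python3 -m pendant '[{"dx":0.005,"dy":0,"dz":0.02,"ax":0,"ay":0,"az":0},{"dx":0.005,"dy":0,"dz":0.02,"ax":0,"ay":0,"az":0}]' | sed -n 4p
python3 -m pendant '[{"dx":0,"dy":0,"dz":0,"ax":0,"ay":0,"az":0},{"dx":0,"dy":0,"dz":0,"ax":0,"ay":0,"az":0},{"dx":0,"dy":0,"dz":0,"ax":0,"ay":0,"az":0},{"dx":0,"dy":0,"dz":-0.2,"ax":0,"ay":0,"az":0},{"dx":0,"dy":0,"dz":-0.7,"ax":0,"ay":0,"az":0},{"dx":0,"dy":0,"dz":-1.4,"ax":0,"ay":0,"az":0},{"dx":0,"dy":0,"dz":-2.1,"ax":0,"ay":0,"az":0},{"dx":0,"dy":0,"dz":-2.8,"ax":0,"ay":0,"az":0},{"dx":0,"dy":0,"dz":-3.5,"ax":0,"ay":0,"az":0},{"dx":0,"dy":0,"dz":-3.8,"ax":0,"ay":0,"az":0}]' -0.06
python3 -m pendant '[{"dx":-0.8,"dy":0,"dz":0,"ax":0,"ay":0.5,"az":0},{"dx":-1.6,"dy":0.4,"dz":0,"ax":0,"ay":1,"az":0},{"dx":-2.4,"dy":1.0,"dz":0,"ax":0,"ay":1.5,"az":0},{"dx":-3.2,"dy":1.6,"dz":0,"ax":0,"ay":2,"az":0},{"dx":-4,"dy":2.2,"dz":0,"ax":0,"ay":2.5,"az":0},{"dx":-4.4,"dy":3.0,"dz":0,"ax":0,"ay":2.5,"az":0},{"dx":-4.4,"dy":3.6,"dz":0,"ax":0,"ay":2.5,"az":0},{"dx":-4.4,"dy":3.6,"dz":0,"ax":0,"ay":2.5,"az":0},{"dx":-4.4,"dy":3.6,"dz":0,"ax":0,"ay":2.5,"az":0},{"dx":-4.4,"dy":3.6,"dz":0,"ax":0,"ay":2.5,"az":0}]'
python3 - <<'E'
from h import *
im,d=snap("top");W=world("top",d);cv2.imwrite("pics/t12.png",im[:,:,::-1]);q=W-lane;x,y,z=q@rx,q@ry,q[...,2]
for n,yy in dict(green=.159,umber=.093,blue=.029,rose=-.097,ochre=-.165).items():
    m=(abs(y-yy)<.022)&(abs(x)<.03)&(z>.085)&(z<.115); print(n,m.sum(),"cap",x[m].mean().round(4),y[m].mean().round(4),np.median(z[m]).round(4)) if m.any() else print(n,"none")
ims,ds=snap("side");W2=world("side",ds);cv2.imwrite("pics/s12.png",ims[:,:,::-1])
k=(W2[...,2]>.026)&(W2[...,2]<.042)&(abs(W2[...,0]-.433)<.06)&(abs(W2[...,1]-.27)<.09);P=W2[k];A=np.c_[P[:,:2],np.ones(len(P))];print(len(P),cv2.minAreaRect((P[:,:2]*1000).astype(np.float32)),np.percentile(P[:,2],[5,50,95]))
q=W-seat;l=np.stack([q@hx,q@hy,q[...,2]],-1);P=l[(abs(l[...,1])<.045)&(abs(l[...,0])<.018)&(abs(l[...,2])<.03)];A=np.c_[P[:,:2],np.ones(len(P))];print("tile plane",np.linalg.lstsq(A,P[:,2],rcond=None)[0],len(P))
E
```

```text
contact_force: [-1.1, -0.6, 5.9]
clock: 46.98
eef_pos: [0.6297, 0.2592, 0.2361]
tool_rot: [0.992, 0.031, -0.126, 0.003]
contact_force: [-0.2, 1.0, 0.1]
width: 0.0403
grip_force: 0.0
clock: 47.82
eef_pos: [0.4666, 0.1049, 0.2764]
tool_rot: [0.999, 0.032, 0.001, -0.001]
contact_force: [0.2, 0.3, 0.4]
width: 0.0402
grip_force: 0.0
green 88 cap -0.0013 0.1582 0.0975
umber 87 cap 0.0039 0.0937 0.0982
blue 85 cap -0.0044 0.03 0.0983
rose 80 cap 0.004 -0.0949 0.0978
ochre 82 cap -0.0033 -0.1626 0.0977
1322 ((433.8995666503906, 270.0053405761719), (122.87798309326172, 49.6019172668457), 77.90316009521484) [0.02968081 0.03184019 0.03403684]
tile plane [ 0.45095404 -0.00072122  0.00779173] 398
```

```bash
python3 - <<'E'
from h import *
W=None
for n in("side","top"):
    im,d=snap(n);W=world(n,d);q=W-seat;l=np.stack([q@hx,q@hy,q[...,2]],-1)
    for nm,m in dict(tile=(abs(l[...,1])<.035)&(abs(l[...,0])<.02)&(l[...,2]>-.015)&(l[...,2]<.025),
                     lips=(abs(abs(l[...,1])-.062)<.007)&(abs(l[...,0])<.028)&(l[...,2]>-.012)&(l[...,2]<.04)).items():
        P=l[m]
        for _ in range(4):
            A=np.c_[P[:,:2],np.ones(len(P))];c=np.linalg.lstsq(A,P[:,2],rcond=None)[0];e=P[:,2]-A@c;P=P[abs(e)<max(2*e.std(),.0008)]
        # orthogonal fit
        n_=np.linalg.svd(P-P.mean(0))[2][2]; n_*=np.sign(n_[2]); print(n,nm,len(P),"tilt %.3f"%np.arctan2(-n_[0],n_[2]),"roll %.3f"%np.arctan2(n_[1],n_[2]),"rms %.4f"%e.std())
E
```

```text
side tile 115 tilt 0.519 roll -0.010 rms 0.0010
side lips 130 tilt 0.530 roll -0.015 rms 0.0040
top tile 284 tilt 0.486 roll -0.010 rms 0.0023
top lips 150 tilt 0.503 roll 0.002 rms 0.0020
```

Head is at about 0.52 rad, tile flat in it; all bottles stand and the painted tile lies on the battens.

```bash
python3 -c "
from rig import robot
print(robot.finish_job())"
```

```text
the job is handed in; nothing more can be done
None
```

The job is handed in at about 48 s, and camera depth shows the bare tile seated flat with the head at about 0.52 rad, the painted tile across both battens, and all five bottles upright (red was absent); no verdict came back.

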